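# Draw up the cam lock of a flat-pack bottle rack

## Robot

A 7-joint arm with a two-finger parallel gripper is mounted at the origin on a cart in front of the work surface, level with it; the furniture and walls round the work are solid. World frame = base frame: x ahead of the robot, y to its left, z up, the work surface at z = 0. Lengths are in mm, angles in degrees, forces in N, time in s.
With the tool pointing down it reaches from about 425 to 1025 mm from the base axis. Payload 3.6 kg.
Tool frame: the origin (TCP) lies on the front face of the gripper's body, between the roots of the fingers; the fingertips stand 73 mm ahead of it and the grasp point (between the pads) lies 54 mm ahead of it; z points along the fingers, y is the direction in which the jaws open and shut (so a half turn about z gives the same grasp; the last joint's range is limited). The gripper opens to 85 mm and grips with 20 to 120 N. Pads are 22 mm wide; open, the fingers measure 114 mm over their backs; the gripper's body (76 mm by 85 mm) begins 54 mm behind the grasp point. The pads swing forward as they close: fully open they stand 13 mm farther back than shut.
Start: joints at [-75.659, 33.873, 2.773, 92.16, -1.908, 54.013, -1.931], TCP at [244.367, 682.579, 303.902] pointing down, gripper open.
Joint ranges: [-153.93, 153.93], [-27.13, 128.08], [-72.61, 78.16], [10.71, 143.7], [-87.88, 267.88], [4.46, 118.87], [-176.78, 176.78]. Speed limits (degrees/s): [147.25, 147.25, 180, 180, 180, 180, 180].

## Interface

Orientations are given as a 3x3 rotation matrix whose columns are the frame's x, y, z axes.
In Python, from rig import ctrl gives the robot as it stands.
- The arm moves only by the tool send_rows, never from a script. Its argument "series" is a list of rows, each an object of numbers: "tx", "ty", "tz": the shift along the tool's x, y, z in m; "spin": the turn about the tool's z in rad. A call has 1 to 12 rows; each row shifts and turns the commanded pose from where the row before left it, along the tool's axes as they then stand; what a row does not reach is not made up. A row lasts 1/10 s, in which the tool goes at most 50 mm and 8.59 degrees, less where a joint would pass 70% of its speed; a pose out of reach is approached as far as the arm can. A call is refused whole if a number of a shift passes 0.05 or a number of a turn 0.15, either way. A call with a gripper value outside its range is refused whole. "jaw" is the closure in counts, from 0 (fully open) to 255 (shut), set as the call begins (left out, the last holds). The fingers move at their own pace and stop on an object; "force" is the grip in N (left out, the last holds). Time passes only in rows, so rows that do not move let the fingers close. It gives the time, the measured TCP pose, the force and the opening at its end, in the units of the state.
- ctrl.read_state(): the state, without advancing time (a new reading comes with each control period).
- ctrl.camera(name): name is "scene" or "top" or "wrist"; returns a dict with "image" (400x640x3 uint8, red, green, blue), "K" (3x3 intrinsics, pixels), "extrinsics" (4x4, takes a point from world to camera coordinates). Camera axes: x right, y down, z forward; pixel columns grow to the right and rows downward; lengths in mm; the calibration is good to about 2 mm. A picture is of the moment at which its call begins. There is no depth.
- ctrl.finish_job(): hands the job in, once; it reports no verdict.
Trained networks look in a picture, given as the dict that the camera call returned (one of the last four; its "shot" number tells which), for a name from the list of things; names that differ only in an ending like _2 or _b are one class to them, and where a whole thing is asked for, a point or a joint stands for the part that bears it (a point fixed in the world has none). Each returns a list of dicts, best first, with "conf" (0 to 1); they miss things now and then, are a little off and sometimes report something else, mostly with a low value. They report only what shows in the picture. A call takes as long as a camera call.
- ctrl.search_frame(thing, picture): "location" ([x, y, z] in mm, in world coordinates, good to about 4 mm: the middle of the surface that is visible of it).
- ctrl.spot_point(thing, picture): "location" ([x, y, z] in mm, in world coordinates, good to about 4 mm: a listed point, or the origin of a listed thing).
The state is a dict: "t": time; "joints": joint angles; "qvel": joint speeds; "joint_efforts": joint torques, N m; "tool_pos": TCP position; "tool_rot": TCP orientation; "ft_force": force on the tool from outside, world axes, zero at the start; "wrist_torque": the same for the moment, N m; "opening": finger opening in mm.
Only numpy, scipy, OpenCV 4.12 (cv2) and the standard library are available. Lean on these libraries where they do the work, as an engineer would, in place of code of your own. Each camera call takes 0.05 s, during which the arm holds its last target.

## Task

Finish the cam-lock joint of the little bottle rack. Push the loose end panel up on its dowels until its bolt is stopped inside the cam; then take the screwdriver from the tool block, set its blade in the cam's slot and turn clockwise until the cam has drawn the panel flush with the deck and is firmly tight, but do not over-tighten it. Stand the screwdriver back in its hole in the block, and leave the other things on the bar where they are.

Things in the scene. Friction and masses are not known exactly. Their poses are not given: they have to be found in the camera images.
- rack: small beech bottle rack fixed to the bar. Its deck is a board 150 mm (x) by 180 mm (y), underside 6 mm and top 36 mm above the bar. Origin on the bar under the deck's centre, z up; the open edge that the loose end panel must meet is at x = -75 mm. At the +x edge an end panel like the loose one (85 mm tall, x +75 to +93 mm) is already on.
- end_panel: loose end panel, 18 mm thick (x), 180 mm wide (y), 85 mm tall, two bottle cradles cut in its top edge; slides only along the rack's x, on two dowels that rub with about 6 N. Starts 12 to 21 mm off. Origin at bar height in the middle of its inner face: flush with the deck when at x = -75 mm in the rack's frame. A steel bolt with a round head points from its inner face to the cam.
- panel_push (a point): middle of the end panel's outer face, 45 mm above the bar: push here, along the rack's +x. The panel stops hard, with 1 to 4.7 mm of gap left, when the bolt head is fully in the cam; 10 to 20 N is enough. The gap left differs, as the bolt was screwed in 1.6 mm more or less each time, which cannot be seen.
- cam: cam disc of the lock, steel, 34 mm across, sunk in the deck, its top level with the deck's top. Origin on its axis at its top face, z up. A screwdriver slot along its own x through the origin: 20 mm long, 5 mm wide, 6 mm deep. The small black arrow on it lies on its -x side and points at the bolt when open; it starts 0.1 rad short of to 0.15 rad past open.
- cam_slot (a point): the cam's axis at the slot's floor, 30 mm above the bar. Turn clockwise from above: it turns stiffly (0.15 to 0.2 Nm), catches the bolt head after 0.4 rad, draws the panel in 4 mm per rad. Flush comes 0.9 to 1.9 rad from open; then torque and clamping force climb, some 400 N per rad. 0.35 Nm is firmly tight; right are 20 to 80 N, more breaks the lock. It stays where left.
- screwdriver: flat screwdriver, 130 mm long, about 0.12 kg, standing upright blade down in the tool block at any yaw. Origin in the middle of the blade's tip, z towards the handle, x along the blade's width. Blade 16 mm wide (x), 3 mm thick (y), 14 mm long; shaft 9 mm across; grey collar 34 mm across from 50 to 56 mm above the tip; black hexagonal handle from 64 to 124 mm, 27 mm across its flats, two of which face +-y.
- tool_block: dark wooden block fixed to the bar, 60 mm (x) by 110 mm (y), 60 mm high. Origin under its centre, z up. The screwdriver's hole is at y = -25 mm; three spare dowel ends stand 16 mm out of the top at y = +22 to +43 mm.
- block_hole (a point): centre of the mouth of the screwdriver's hole, on the block's top, 60 mm above the bar. The hole is 22 mm across and 56 mm deep; the driver's collar rests on the top, its tip then 10 mm above the bar.
- steel_cup: bystander: ribbed steel cup with a strap handle, 58x79x92 mm, origin under its body. It stands on the other side of the rack from the tool block.
- matchbox_1: bystander: matchbox, 36x54x15 mm, origin under its centre.
- votive: bystander: low bowl-shaped glass, 74 mm across, 43 mm high, origin under its centre.

How it is judged (in metres and radians):
On the way, in this order (a step that is already met when the one before it is completed fails the run):
1. the end panel is pushed up to the deck, less than 5 mm of gap left (x of end_panel in the frame of rack above -0.08 m), for 0.1 s.
2. the cam, turned with the screwdriver, has drawn the panel flush and tight (x of end_panel in the frame of rack above -0.0758 m and contact force between cam and end_panel above 20 N and contact force between screwdriver and cam above 0.5 N), for 0.1 s.
At the end, for the whole second after the job is handed in: End panel flush with the deck within 0.8 mm and clamped by the cam with 20 to 80 N; screwdriver released, standing upright (within 0.1 rad) and still in its hole in the tool block, its tip within 8 mm of the hole's axis and its collar on the block within 4 mm; bystanders within 15 mm (x of end_panel in the frame of rack above -0.0758 m and contact force between cam and end_panel above 20 N and horizontal distance between screwdriver and block_hole below 0.008 m and z of screwdriver in the frame of tool_block below 0.014 m and angle between screwdriver's own z axis and vertical below 0.1 rad and linear speed of screwdriver below 0.02 m/s); the robot touches nothing.
It fails at once if the bolt is rammed or over-tightened: more than 80 N between bolt head and cam (contact force between cam and end_panel above 80 N).
It fails at once if a bystander is moved more than 15 mm (distance of any of steel_cup, matchbox_1, votive from where it was at the start of the episode above 0.015 m).
It also fails if it takes over 70 s, if anything falls off the work surface, if the arm or the gripper's body presses on something with over 40 N, if the wrist force passes 120 N, or if a joint passes its speed limit or range.

## Working session

There is one attempt and no reset: what is moved stays moved. The work goes in short steps, Python scripts to look and compute and a tool call to move; the robot and the scene stay as the last step left them, time stands still between calls to the robot, and variables do not carry over. Pictures are saved under pics/ and viewed, and the job is handed in when it is done.

Besides the shell and the picture viewer there is one more tool, called after "Call:" as name([rows], argument=value, ...), one row to a line, values as JSON. send_rows: Moves the arm, as the interface text tells. Its arguments: {"type":"object","properties":{"series":{"type":"array"},"jaw":{"type":"number"},"force":{"type":"number"}},"required":["series"]}

```bash
ls; mkdir -p pics; python3 - <<'E'
from rig import ctrl
import cv2,numpy as np
s=ctrl.read_state()
for k,v in s.items(): print(k,np.round(v,3).tolist())
for n in ["scene","top","wrist"]:
    p=ctrl.camera(n); cv2.imwrite(f"pics/{n}0.png",p["image"][:,:,::-1])
    print(n,np.round(p["K"],1).tolist(),np.round(p["extrinsics"],3).tolist())
    if n!="wrist":
        for th in ["panel_push","cam","cam_slot","screwdriver","block_hole","tool_block","rack","end_panel","steel_cup","matchbox_1","votive"]:
            r=ctrl.spot_point(th,p); print(th,[(np.round(q["location"],1).tolist(),round(q["conf"],2)) for q in r[:2]])
E
```

```text
pics
t 0.0
joints [-75.659, 33.923, 2.767, 92.236, -1.908, 54.011, -1.931]
qvel [0.022, -0.106, -0.045, -0.053, 0.05, 0.037, -0.018]
joint_efforts [-0.0, -54.871, 1.546, -19.812, 0.009, 0.009, -0.0]
tool_pos [244.133, 681.963, 302.773]
tool_rot [[-0.942, 0.337, -0.001], [0.337, 0.942, -0.002], [-0.0, -0.002, -1.0]]
ft_force [0.629, 0.295, -0.319]
wrist_torque [-0.02, 0.04, -0.027]
opening 85.597
scene [[429.2, 0.0, 314.8], [0.0, 429.2, 194.5], [0.0, 0.0, 1.0]] [[0.702, -0.712, 0.009, -343.014], [-0.387, -0.392, -0.834, 235.863], [0.598, 0.582, -0.551, 1032.72], [0.0, 0.0, 0.0, 1.0]]
panel_push [([486.8, -3.3, 40.0], 0.7)]
cam [([557.5, -25.2, 38.8], 0.48), ([559.4, -23.1, 29.1], 0.22)]
cam_slot [([558.2, -24.6, 29.2], 0.46)]
screwdriver [([442.2, -320.0, 10.8], 0.74)]
block_hole [([446.9, -319.3, 61.5], 0.65), ([559.5, -24.7, 27.4], 0.45)]
tool_block [([447.8, -295.9, -1.8], 0.93), ([556.7, -27.1, 42.1], 0.49)]
rack [([594.4, -42.6, 2.9], 0.75)]
end_panel [([506.7, -9.9, -4.3], 0.76)]
steel_cup [([477.0, 299.2, -3.2], 0.86)]
matchbox_1 [([361.9, 187.1, -0.1], 0.68)]
votive [([450.8, 
[... 220 characters left out ...]
am [([494.2, -1.8, 46.5], 0.67), ([561.7, -27.9, 31.9], 0.51)]
cam_slot [([559.4, -26.7, 30.7], 0.43)]
screwdriver [([447.2, -321.5, 6.9], 0.46)]
block_hole [([444.1, -318.1, 59.3], 0.67), ([476.2, 298.8, 0.3], 0.43)]
tool_block [([450.8, -294.3, 6.0], 0.89), ([442.5, -319.5, 61.9], 0.55)]
rack [([592.0, -34.6, -0.7], 0.59)]
end_panel [([506.0, -10.5, -0.0], 0.8)]
steel_cup [([479.1, 302.5, 2.4], 0.7), ([559.2, -25.9, 30.9], 0.22)]
matchbox_1 [([362.0, 183.8, 2.8], 0.84)]
votive [([360.2, -186.4, 1.5], 0.64)]
wrist [[294.5, 0.0, 317.8], [0.0, 294.5, 197.6], [0.0, 0.0, 1.0]] [[0.338, 0.941, 0.0, -726.897], [0.895, -0.321, 0.308, -39.409], [0.29, -0.104, -0.951, 380.567], [0.0, 0.0, 0.0, 1.0]]
```

View pics/scene0.png

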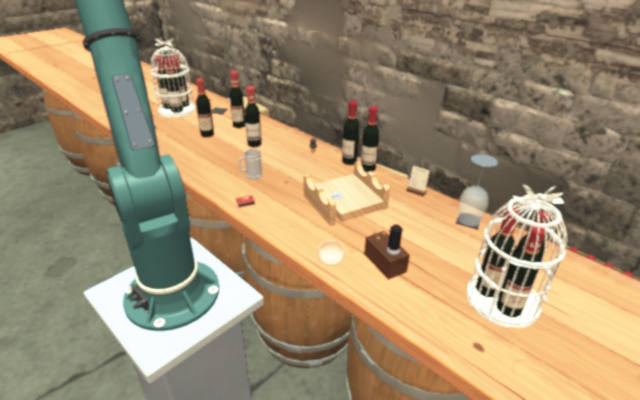

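View pics/top0.png

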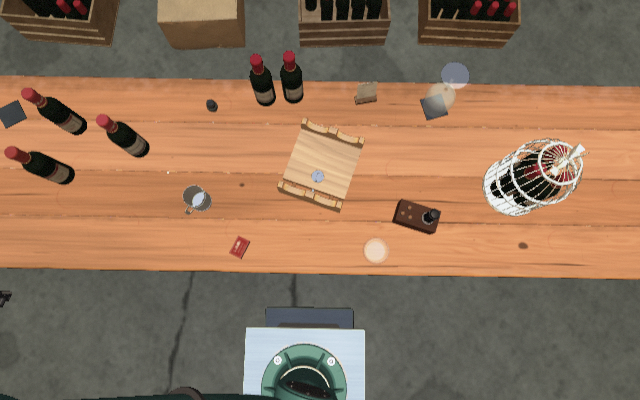

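The scene view shows the rack at about (345,195) px, the tool block at (387,253), the cup at (252,163), the matchbox at (245,201) and the votive at (331,253). The tool is already lined up with the rack's yaw, so I'll move over the rack.

Call:
send_rows([
  {"tx":-0.02,"ty":-0.025},
  {"tx":-0.03,"ty":-0.038},
  {"tx":-0.03,"ty":-0.038},
  {"tx":-0.03,"ty":-0.038},
  {"tx":-0.03,"ty":-0.038},
  {"tx":-0.03,"ty":-0.038},
  {"tx":-0.03,"ty":-0.038},
  {"tx":-0.03,"ty":-0.038},
  {"tx":-0.03,"ty":-0.038},
  {"tx":-0.03,"ty":-0.038},
  {"tx":-0.03,"ty":-0.038},
  {"tx":-0.03,"ty":-0.038},
], jaw=255)

```text
schema error: expected keys tx, ty, tz, spin
```

Call:
send_rows([
  {"tx":-0.03,"ty":-0.038},
  {"tx":-0.03,"ty":-0.038},
  {"tx":-0.02,"ty":-0.03},
  {"tx":-0.01,"ty":-0.015},
  {},
  {},
])

```text
schema error: expected keys tx, ty, tz, spin
```

```bash
cat > h.py <<'E'
from rig import ctrl
import cv2,numpy as np
def snap(n,f):
    p=ctrl.camera(n); cv2.imwrite(f"pics/{f}.png",p["image"][:,:,::-1]); return p
def ray(p,u,v,z):
    K=np.array(p["K"]);E=np.array(p["extrinsics"]);R=E[:3,:3];C=-R.T@E[:3,3]
    d=R.T@np.linalg.inv(K)@np.array([u,v,1.]); return C+d*(z-C[2])/d[2]
def proj(p,X):
    E=np.array(p["extrinsics"]);q=np.array(p["K"])@(E[:3,:3]@np.array(X)+E[:3,3]);return q[:2]/q[2]
def totool(target,state=None):
    s=state or ctrl.read_state();return np.array(s["tool_rot"]).T@(np.array(target)-np.array(s["tool_pos"]))
def nets(p,names):
    for th in names:
        print(th,[(np.round(q["location"],1).tolist(),round(q["conf"],2)) for q in ctrl.spot_point(th,p)[:2]])
E
python3 - <<'E'
from h import *
s=ctrl.read_state();print(s["t"],s["tool_pos"],np.round(s["tool_rot"],3).tolist(),s["opening"],s["ft_force"])
p=snap("wrist","w1");nets(p,["cam","cam_slot","panel_push","end_panel","rack"])
np.save("w1.npy",np.array(p["extrinsics"]))
E
```

```text
1.25 [244.37342938 682.59027963 303.89911441] [[-0.941, 0.337, 0.0], [0.337, 0.941, -0.0], [-0.0, 0.0, -1.0]] 85.78099963423111 [-0.06883601  0.71920849 -0.56445056]
cam []
cam_slot []
panel_push []
end_panel []
rack []
```

Call:
send_rows([
  {"tx":-0.02,"ty":-0.025,"tz":0,"spin":0},
  {"tx":-0.03,"ty":-0.038,"tz":0,"spin":0},
  {"tx":-0.03,"ty":-0.038,"tz":0,"spin":0},
  {"tx":-0.03,"ty":-0.038,"tz":0,"spin":0},
  {"tx":-0.03,"ty":-0.038,"tz":0,"spin":0},
  {"tx":-0.03,"ty":-0.038,"tz":0,"spin":0},
  {"tx":-0.03,"ty":-0.038,"tz":0,"spin":0},
  {"tx":-0.03,"ty":-0.038,"tz":0,"spin":0},
  {"tx":-0.03,"ty":-0.038,"tz":0,"spin":0},
  {"tx":-0.03,"ty":-0.038,"tz":0,"spin":0},
  {"tx":-0.03,"ty":-0.038,"tz":0,"spin":0},
  {"tx":-0.03,"ty":-0.038,"tz":0,"spin":0},
], jaw=255)

```text
t: 2.75
tool_pos: [425.1, 145.8, 304.4]
tool_rot: [[-0.942, 0.337, 0.001], [0.337, 0.942, 0.001], [-0.001, 0.001, -1.0]]
ft_force: [1.3, -0.1, -0.4]
opening: -0.2
```

Call:
send_rows([
  {"tx":-0.03,"ty":-0.038,"tz":0,"spin":0},
  {"tx":-0.03,"ty":-0.038,"tz":0,"spin":0},
  {"tx":-0.02,"ty":-0.03,"tz":0,"spin":0},
  {"tx":-0.01,"ty":-0.015,"tz":0,"spin":0},
  {"tx":0,"ty":0,"tz":0,"spin":0},
  {"tx":0,"ty":0,"tz":0,"spin":0},
])

```text
t: 3.35
tool_pos: [468.5, 3.7, 304.0]
tool_rot: [[-0.941, 0.337, 0.0], [0.337, 0.941, 0.001], [0.0, 0.001, -1.0]]
ft_force: [-0.2, -0.1, -0.6]
opening: -0.0
```

```bash
python3 - <<'E'
from h import *
s=ctrl.read_state();print(s["t"],s["tool_pos"],np.round(s["tool_rot"],3).tolist(),s["opening"],s["ft_force"])
p=snap("wrist","w2");nets(p,["cam","cam_slot","panel_push","end_panel","rack"])
np.save("w2.npy",np.array(p["extrinsics"]))
E
```

```text
3.35 [468.50850544   3.66848345 304.01093803] [[-0.941, 0.337, 0.0], [0.337, 0.941, 0.001], [0.0, 0.001, -1.0]] -0.02080132671964423 [-0.20583611 -0.05264411 -0.62853405]
cam [([558.6, -26.8, 37.6], 0.72)]
cam_slot [([555.9, -24.6, 29.9], 0.52)]
panel_push [([488.8, 0.4, 45.7], 0.68)]
end_panel [([506.0, -10.5, 0.0], 0.72)]
rack [([592.9, -41.7, 1.3], 0.62)]
```

View pics/w2.png

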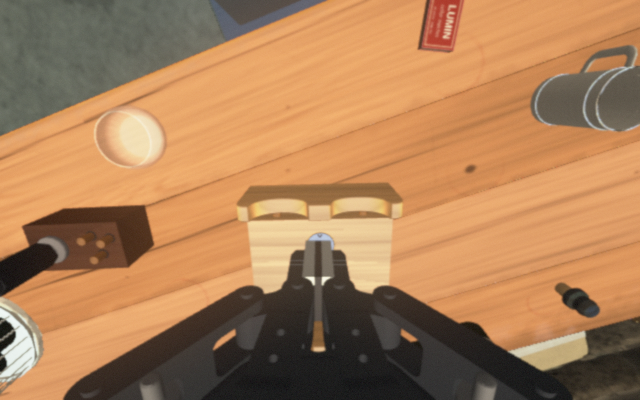

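```bash
python3 - <<'E'
import cv2
im=cv2.imread("pics/w2.png")[170:300,220:420]
cv2.imwrite("pics/w2z.png",cv2.resize(im,None,fx=4,fy=4,interpolation=cv2.INTER_CUBIC))
E
```

```text
(no output)
```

View pics/w2z.png

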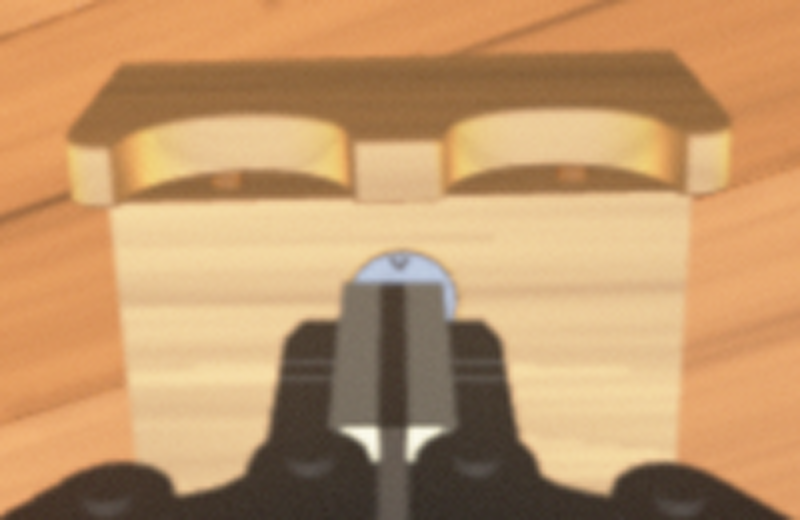

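```bash
python3 - <<'E'
from h import *
p=dict(K=[[294.5,0,317.8],[0,294.5,197.6],[0,0,1]],extrinsics=np.load("w2.npy"))
f=lambda a,b:(220+a/4,170+b/4)
a=ray(p,*f(121,64),0);b=ray(p,*f(674,52),0);print(a,b,np.linalg.norm(a-b))
a2=ray(p,*f(72,140),85);b2=ray(p,*f(728,130),85);print(a2,b2,np.linalg.norm(a2-b2))
for q in((a,b),(a2,b2)):
    d=q[1]-q[0];print((q[0]+q[1])/2,np.degrees(np.arctan2(-d[0],d[1])))
E
```

```text
[463.49043958 -87.02197958   0.        ] [521.27409666  85.71610438   0.        ] 182.14663509482804
[462.35938516 -80.26527586  85.        ] [517.49850048  81.12813489  85.        ] 170.552499461303
[492.38226812  -0.6529376    0.        ] -18.49591404768616
[4.89928943e+02 4.31429515e-01 8.50000000e+01] -18.862432513731893
```

Call:
send_rows([
  {"tx":0.012,"ty":0.0035,"tz":0.02,"spin":0},
  {"tx":0,"ty":0,"tz":0.045,"spin":0},
  {"tx":0,"ty":0,"tz":0.045,"spin":0},
  {"tx":0,"ty":0,"tz":0.045,"spin":0},
  {"tx":0,"ty":0,"tz":0.028,"spin":0},
  {"tx":0,"ty":0,"tz":0.015,"spin":0},
  {"tx":0,"ty":0,"tz":0,"spin":0},
  {"tx":0,"ty":0,"tz":0,"spin":0},
])

```text
t: 4.45
tool_pos: [458.6, 11.0, 106.0]
tool_rot: [[-0.942, 0.336, -0.0], [0.336, 0.942, 0.0], [0.0, 0.0, -1.0]]
ft_force: [0.5, -0.6, 0.3]
opening: 0.1
```

Call:
send_rows([
  {"tx":-0.007,"ty":0,"tz":0,"spin":0},
  {"tx":-0.007,"ty":0,"tz":0,"spin":0},
  {"tx":-0.004,"ty":0,"tz":0,"spin":0},
  {"tx":-0.003,"ty":0,"tz":0,"spin":0},
  {"tx":-0.003,"ty":0,"tz":0,"spin":0},
])

```text
t: 4.95
tool_pos: [478.2, 3.1, 105.9]
tool_rot: [[-0.942, 0.336, -0.007], [0.336, 0.942, 0.001], [0.007, -0.001, -1.0]]
ft_force: [-6.1, 3.3, 2.5]
opening: -0.3
```

Call:
send_rows([
  {"tx":-0.003,"ty":0,"tz":0,"spin":0},
  {"tx":-0.003,"ty":0,"tz":0,"spin":0},
])

```text
t: 5.15
tool_pos: [482.6, 1.4, 105.5]
tool_rot: [[-0.942, 0.335, -0.009], [0.335, 0.942, 0.001], [0.009, -0.002, -1.0]]
ft_force: [-5.9, 2.9, 2.6]
opening: 0.2
```

Call:
send_rows([
  {"tx":-0.002,"ty":0,"tz":0,"spin":0},
])

```text
t: 5.25
tool_pos: [484.8, 0.6, 105.5]
tool_rot: [[-0.942, 0.336, -0.008], [0.336, 0.942, 0.001], [0.008, -0.002, -1.0]]
ft_force: [-5.6, 1.4, 1.8]
opening: -0.1
```

Call:
send_rows([
  {"tx":-0.002,"ty":0,"tz":0,"spin":0},
])

```text
t: 5.35
tool_pos: [486.6, 0.0, 105.5]
tool_rot: [[-0.942, 0.335, -0.009], [0.335, 0.942, 0.001], [0.008, -0.002, -1.0]]
ft_force: [-7.0, 3.5, 2.8]
opening: 0.0
```

Call:
send_rows([
  {"tx":-0.002,"ty":0,"tz":0,"spin":0},
])

```text
t: 5.45
tool_pos: [488.5, -0.6, 105.5]
tool_rot: [[-0.942, 0.335, -0.009], [0.335, 0.942, 0.001], [0.008, -0.002, -1.0]]
ft_force: [-5.9, 2.5, 2.9]
opening: 0.1
```

Call:
send_rows([
  {"tx":-0.002,"ty":0,"tz":0,"spin":0},
])

```text
t: 5.55
tool_pos: [490.4, -1.2, 105.5]
tool_rot: [[-0.942, 0.335, -0.009], [0.335, 0.942, 0.001], [0.009, -0.002, -1.0]]
ft_force: [-6.0, 2.4, 2.5]
opening: -0.1
```

Call:
send_rows([
  {"tx":-0.0015,"ty":0,"tz":0,"spin":0},
])

```text
t: 5.65
tool_pos: [491.9, -1.7, 105.5]
tool_rot: [[-0.942, 0.335, -0.008], [0.335, 0.942, 0.001], [0.008, -0.002, -1.0]]
ft_force: [-6.1, 2.2, 2.9]
opening: -0.1
```

Call:
send_rows([
  {"tx":-0.0015,"ty":0,"tz":0,"spin":0},
])

```text
t: 5.75
tool_pos: [492.6, -2.1, 105.4]
tool_rot: [[-0.942, 0.335, -0.01], [0.335, 0.942, 0.002], [0.01, -0.002, -1.0]]
ft_force: [-7.8, 2.6, 2.4]
opening: -0.3
```

Call:
send_rows([
  {"tx":-0.001,"ty":0,"tz":0,"spin":0},
])

```text
t: 5.85
tool_pos: [492.7, -2.2, 105.3]
tool_rot: [[-0.942, 0.335, -0.012], [0.335, 0.942, 0.002], [0.012, -0.002, -1.0]]
ft_force: [-8.4, 4.2, 1.7]
opening: -0.1
```

Call:
send_rows([
  {"tx":-0.001,"ty":0,"tz":0,"spin":0},
])

```text
t: 5.95
tool_pos: [492.7, -2.4, 105.2]
tool_rot: [[-0.942, 0.335, -0.014], [0.335, 0.942, 0.002], [0.014, -0.003, -1.0]]
ft_force: [-8.5, 4.1, 3.5]
opening: -0.1
```

Call:
send_rows([
  {"tx":-0.002,"ty":0,"tz":0,"spin":0},
  {"tx":-0.002,"ty":0,"tz":0,"spin":0},
])

```text
t: 6.15
tool_pos: [493.1, -2.9, 104.7]
tool_rot: [[-0.942, 0.334, -0.022], [0.334, 0.943, 0.003], [0.021, -0.004, -1.0]]
ft_force: [-15.2, 6.2, 7.2]
opening: 0.3
```

```bash
python3 - <<'E'
from h import *
p=snap("top","t1");nets(p,["end_panel","rack","cam_slot","cam"])
c=p["image"][110:220,270:380];cv2.imwrite("pics/t1z.png",cv2.resize(c[:,:,::-1],None,fx=5,fy=5,interpolation=cv2.INTER_CUBIC))
E
```

```text
end_panel []
rack [([593.8, -35.9, -2.9], 0.61)]
cam_slot []
cam []
```

View pics/t1z.png

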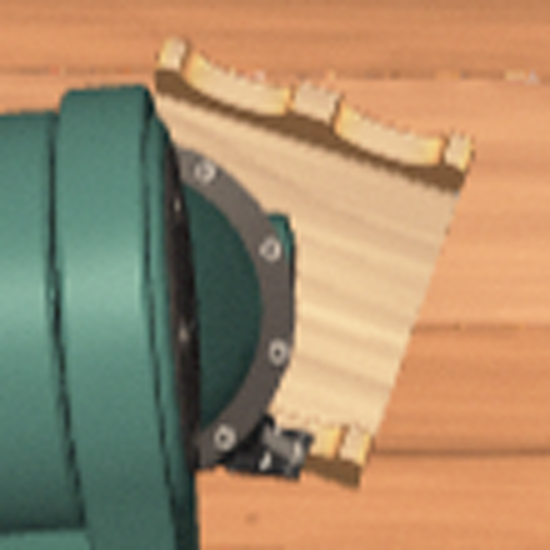

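The top view shows the arm covering the near panel (about (310,205) px), with the panel up against the deck. It is hard against its stop at 16 N, so I'll back off and look at the cam.

Call:
send_rows([
  {"tx":0.012,"ty":0,"tz":0,"spin":0},
  {"tx":0.015,"ty":0,"tz":0,"spin":0},
  {"tx":0,"ty":0,"tz":-0.04,"spin":0},
  {"tx":0.01,"ty":0,"tz":-0.04,"spin":0},
  {"tx":0.02,"ty":0,"tz":-0.04,"spin":0},
  {"tx":0.01,"ty":0,"tz":-0.03,"spin":0},
  {"tx":0,"ty":0,"tz":0,"spin":0},
  {"tx":0,"ty":0,"tz":0,"spin":0},
], jaw=0)

```text
t: 7.2
tool_pos: [440.4, 17.4, 256.8]
tool_rot: [[-0.942, 0.337, 0.004], [0.337, 0.942, 0.001], [-0.004, 0.002, -1.0]]
ft_force: [0.1, 0.5, 0.6]
opening: 85.7
```

```bash
python3 - <<'E'
from h import *
s=ctrl.read_state();print(s["t"],s["tool_pos"],np.round(s["tool_rot"],3).tolist(),s["opening"],s["ft_force"])
p=snap("wrist","w3");nets(p,["cam","cam_slot","end_panel","rack"])
np.save("w3.npy",np.array(p["extrinsics"]))
im=p["image"][140:280,220:420,::-1]
cv2.imwrite("pics/w3z.png",cv2.resize(im,None,fx=4,fy=4,interpolation=cv2.INTER_CUBIC))
E
```

```text
7.2 [440.40519595  17.42622148 256.76275384] [[-0.942, 0.337, 0.004], [0.337, 0.942, 0.001], [-0.004, 0.002, -1.0]] 85.7130238653253 [0.14916104 0.46133385 0.62867473]
cam [([561.9, -26.8, 39.5], 0.89)]
cam_slot []
end_panel [([524.5, -10.6, 0.3], 0.58), ([478.4, 307.0, -1.5], 0.54)]
rack [([594.4, -39.7, 6.3], 0.55), ([524.9, -12.6, -2.9], 0.24)]
```

View pics/w3z.png

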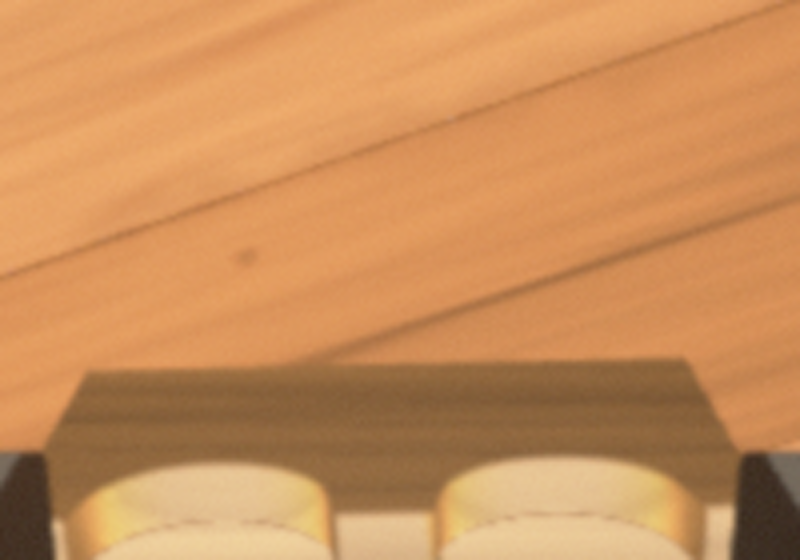

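View pics/w3.png

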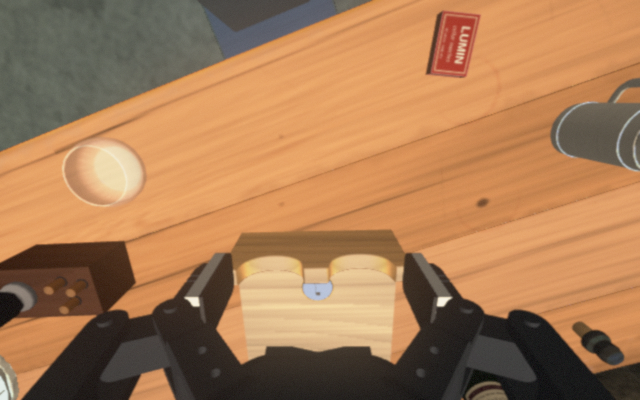

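Call:
send_rows([
  {"tx":-0.035,"ty":0,"tz":0,"spin":0},
  {"tx":-0.035,"ty":0,"tz":0,"spin":0},
  {"tx":0,"ty":0,"tz":0,"spin":0},
  {"tx":0,"ty":0,"tz":0,"spin":0},
])

```text
t: 7.85
tool_pos: [505.7, -6.7, 254.8]
tool_rot: [[-0.941, 0.338, -0.002], [0.338, 0.941, -0.0], [0.002, -0.001, -1.0]]
ft_force: [-0.6, -0.0, -0.5]
opening: 85.2
```

```bash
python3 - <<'E'
from h import *
s=ctrl.read_state();print(s["t"],s["tool_pos"],np.round(s["tool_rot"],3).tolist(),s["opening"],s["ft_force"])
p=snap("wrist","w4");nets(p,["cam","cam_slot","end_panel","rack"])
np.save("w4.npy",np.array(p["extrinsics"]))
im=p["image"][180:320,220:420,::-1]
cv2.imwrite("pics/w4z.png",cv2.resize(im,None,fx=4,fy=4,interpolation=cv2.INTER_CUBIC))
E
```

```text
7.85 [505.69175201  -6.73790889 254.83078527] [[-0.941, 0.338, -0.002], [0.338, 0.941, -0.0], [0.002, -0.001, -1.0]] 85.22010802908916 [-0.59286342 -0.01880624 -0.47194455]
cam [([563.6, -24.6, 37.2], 0.59)]
cam_slot [([555.1, -25.9, 30.8], 0.63)]
end_panel [([521.2, -13.9, -1.1], 0.88)]
rack [([591.5, -37.2, 4.3], 0.89)]
```

View pics/w4z.png

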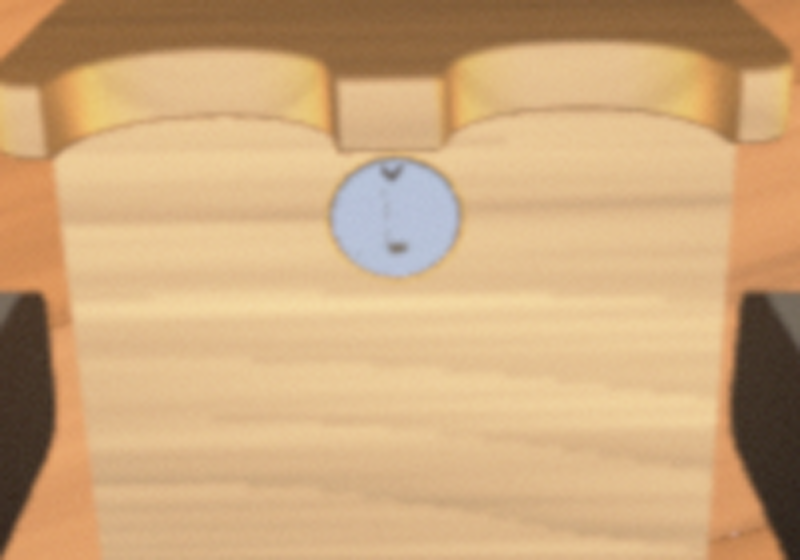

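View pics/w4.png

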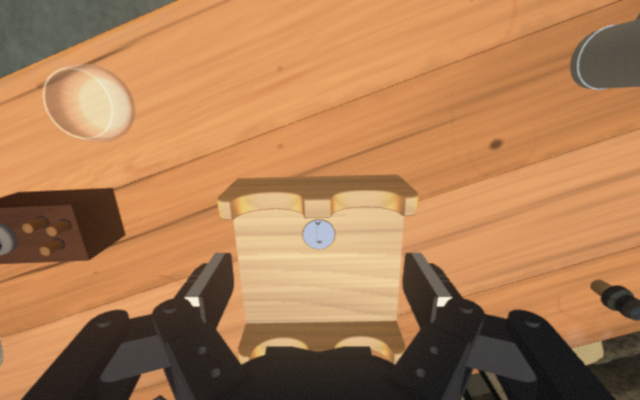

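```bash
python3 - <<'E'
from h import *
p=dict(K=[[294.5,0,317.8],[0,294.5,197.6],[0,0,1]],extrinsics=np.load("w4.npy"))
f=lambda a,b:(220+a/4,180+b/4)
im=cv2.imread("pics/w4.png")
hsv=cv2.cvtColor(im,cv2.COLOR_BGR2HSV)
m=((hsv[:,:,0]>95)&(hsv[:,:,0]<135)&(hsv[:,:,1]>25)).astype(np.uint8)
m[:200]=0;m[270:]=0;m[:,:290]=0;m[:,350:]=0
c=max(cv2.findContours(m,0,2)[0],key=cv2.contourArea);h=cv2.convexHull(c)
e=cv2.fitEllipse(h);print(e)
c0=ray(p,*e[0],36);print("cam",c0)
P=np.array([ray(p,*q[0],36) for q in h.astype(float)]);print("circ",cv2.minEnclosingCircle(P[:,:2].astype(np.float32)))
a=ray(p,*f(391,172),36);b=ray(p,*f(397,248),36);print("arrow",a,"slotend",b)
d=b-a;print("slot yaw",np.degrees(np.arctan2(d[1],d[0])))
d=c0-a;print("slot yaw arrow-centre",np.degrees(np.arctan2(d[1],d[0])))
a=ray(p,*f(386,190),36);b=ray(p,*f(388,240),36);d=b-a;print("edge yaw",np.degrees(np.arctan2(d[1],d[0])))
# deck side edges z=36, left/right
for (u,v) in [((57,165),(102,560)),((735,150),(705,560))]:
    a=ray(p,*f(*u),36);b=ray(p,*f(*v),36);d=b-a;print("deck yaw",a,b,np.degrees(np.arctan2(d[1],d[0])))
E
```

```text
((318.4608154296875, 233.94085693359375), (26.784719467163086, 29.61237144470215), 87.68978118896484)
cam [558.36675979 -23.23181287  36.        ]
circ ((558.6098022460938, -23.204143524169922), 16.154813766479492)
arrow [546.15293087 -19.64128943  36.        ] slotend [567.65760865 -25.6632845   36.        ]
slot yaw -15.643939553638994
slot yaw arrow-centre -16.381858251687234
edge yaw -17.78780583583426
deck yaw [ 514.29689617 -102.23324335   36.        ] [ 634.53506465 -143.05090452   36.        ] -18.75098394222672
deck yaw [570.97391617  67.83447784  36.        ] [695.29389377  26.00430654  36.        ] -18.596636895132455
```

The wrist view shows the cam at (318,234) px with the arrow above it and the slot running nearly straight up and down, yaw about -16.5°. The cam axis is at about (558.5, -23.3). Next is the screwdriver.

Call:
send_rows([
  {"tx":-0.005,"ty":-0.02,"tz":-0.005,"spin":0},
  {"tx":-0.01,"ty":-0.04,"tz":-0.005,"spin":0},
  {"tx":-0.01,"ty":-0.04,"tz":-0.005,"spin":0},
  {"tx":-0.01,"ty":-0.04,"tz":-0.005,"spin":0},
  {"tx":-0.01,"ty":-0.04,"tz":-0.005,"spin":0},
  {"tx":-0.01,"ty":-0.04,"tz":-0.005,"spin":0},
  {"tx":-0.01,"ty":-0.04,"tz":-0.005,"spin":0},
  {"tx":-0.01,"ty":-0.04,"tz":0,"spin":0},
  {"tx":0,"ty":-0.014,"tz":0,"spin":0},
  {"tx":0,"ty":0,"tz":0,"spin":0},
  {"tx":0,"ty":0,"tz":0,"spin":0},
])

```text
t: 9.2
tool_pos: [470.2, -325.3, 290.5]
tool_rot: [[-0.942, 0.336, -0.001], [0.336, 0.942, 0.002], [0.001, 0.002, -1.0]]
ft_force: [0.3, 0.8, -0.2]
opening: 85.7
```

```bash
python3 - <<'E'
from h import *
s=ctrl.read_state();print(s["t"],s["tool_pos"],np.round(s["tool_rot"],3).tolist(),np.round(s["joints"],1),s["ft_force"])
p=snap("wrist","w5");nets(p,["screwdriver","block_hole","tool_block"])
np.save("w5.npy",np.array(p["extrinsics"]))
im=p["image"][120:320,200:440,::-1]
cv2.imwrite("pics/w5z.png",cv2.resize(im,None,fx=3,fy=3,interpolation=cv2.INTER_CUBIC))
E
```

```text
9.2 [ 470.18192405 -325.32450586  290.5277613 ] [[-0.942, 0.336, -0.001], [0.336, 0.942, 0.002], [0.001, 0.002, -1.0]] [ 19.8  24.3  13.9 113.4  -8.4  43.3 109. ] [ 0.32107304  0.75805221 -0.23810057]
screwdriver [([439.1, -321.4, 12.5], 0.62)]
block_hole [([440.3, -318.5, 58.3], 0.68)]
tool_block [([455.1, -295.0, 1.0], 0.82)]
```

View pics/w5z.png

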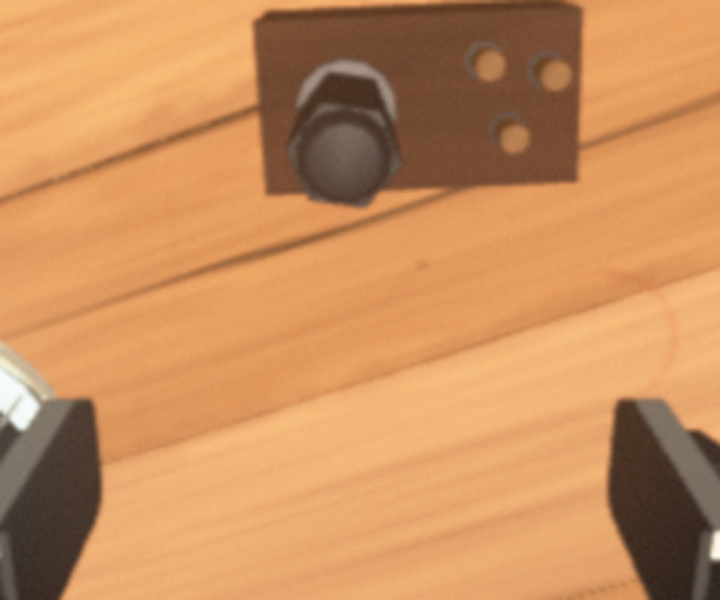

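View pics/w5.png

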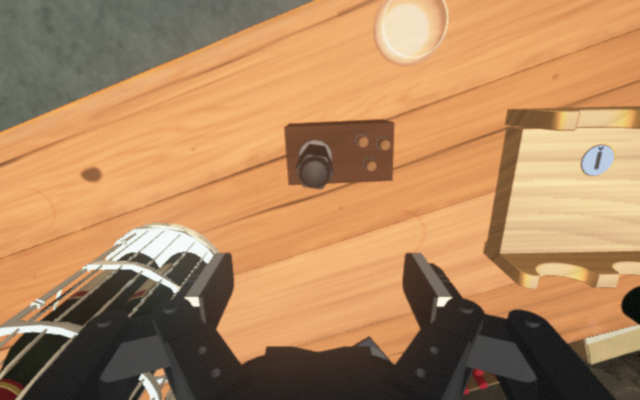

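```bash
python3 - <<'E'
import cv2,numpy as np
im=cv2.imread("pics/w5.png")
a=im[130:200,280:350].astype(float)
a=np.clip(a*2.5,0,255).astype(np.uint8)
b=im[140:180,575:620]
A=cv2.resize(a,(560,560),interpolation=cv2.INTER_CUBIC)
B=cv2.resize(b,None,fx=5,fy=5,interpolation=cv2.INTER_CUBIC)
o=np.zeros((560,800,3),np.uint8);o[:,:560]=A;o[:200,570:795]=B;cv2.imwrite("pics/w5zz.png",o)
E
```

```text
(no output)
```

View pics/w5zz.png

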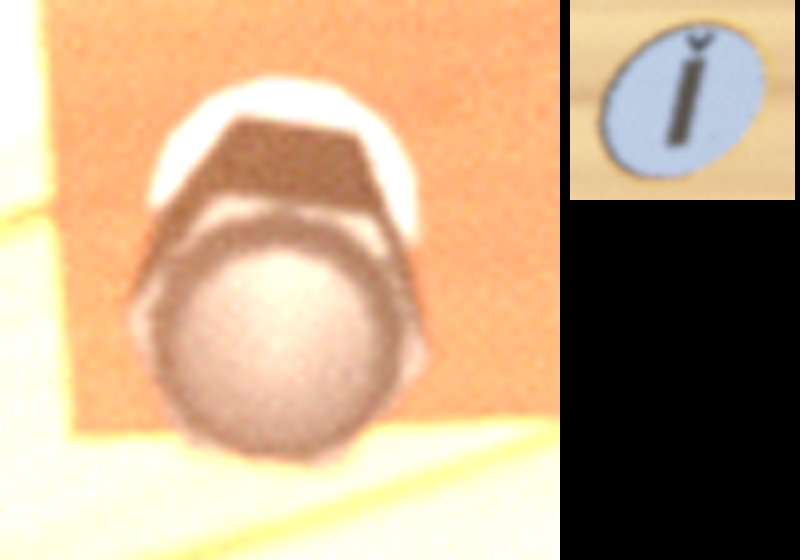

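```bash
python3 - <<'E'
from h import *
p=dict(K=[[294.5,0,317.8],[0,294.5,197.6],[0,0,1]],extrinsics=np.load("w5.npy"))
f=lambda a,b:(280+a/8,130+b/8)
def yaw(a,b): d=b-a; return np.degrees(np.arctan2(d[1],d[0]))
L=ray(p,*f(130,310),132);R=ray(p,*f(428,348),132);print(L,R,(L+R)/2,np.linalg.norm(L-R),"vertex dir",yaw(L,R))
a=ray(p,*f(205,197),132);b=ray(p,*f(375,210),132);print("edge",yaw(a,b),np.linalg.norm(a-b))
a=ray(p,*f(240,117),74);b=ray(p,*f(357,132),74);print("edge bottom",a,b,yaw(a,b),np.linalg.norm(a-b))
a=ray(p,*f(190,440),132);b=ray(p,*f(315,465),132);print("edge low",yaw(a,b),np.linalg.norm(a-b))
g=lambda x,y:(575+(x-570)/5,140+y/5)
a=ray(p,*g(695,60),30);b=ray(p,*g(678,145),30);print("slot",(a+b)/2,yaw(a,b),np.linalg.norm(a-b))
a=ray(p,*g(695,60),36);b=ray(p,*g(678,145),36);print("slot",(a+b)/2,yaw(a,b),np.linalg.norm(a-b))
a=ray(p,*g(684,100),36);print("cam",a); a2=ray(p,*g(700,42),36);print(yaw(a2,a))
# collar ellipse at z=66
# block corners
h=lambda x,y:(200+x/3,120+y/3)
c=[ray(p,*h(*q),60) for q in [(255,18),(580,8),(578,180),(267,193)]]
print("block",np.round(np.mean(c,0),1),[np.round(q,1) for q in c],yaw(c[0],c[1]),yaw(c[3],c[2]))
E
```

```text
[ 437.59566204 -329.54372523  132.        ] [ 451.19234942 -303.00890954  132.        ] [ 444.39400573 -316.27631739  132.        ] 29.815538757678734 vertex dir 62.868974440666484
edge 65.90340773650613 16.642492979428336
edge bottom [ 430.33756619 -316.73316169   74.        ] [ 436.8135339 -304.0036657   74.       ] 63.035867844329644 14.282094591381862
edge low 58.54022527498335 12.86634958001003
slot [562.93884758 -17.42657385  30.        ] -14.290962926038597 19.60079079629808
slot [559.91775711 -22.49535591  36.        ] -14.290962926038633 19.245486804915068
cam [559.06003518 -22.96561208  36.        ]
-18.625003261889624
block [ 451.4 -292.1   60. ] [array([ 406.3, -334.8,   60. ]), array([ 439.6, -232.3,   60. ]), array([ 496.1, -248.4,   60. ]), array([ 463.7, -353. ,   60. ])] 72.02114460431424 72.76191926991868
```

The wrist picture shows the driver handle at (315,165) px with hexagon corners pointing left and right, and the slot at (598,160). I'll turn the jaws onto a pair of flats (normal about 93°) and centre over the handle.

Call:
send_rows([
  {"tx":0.0275,"ty":-0.0005,"tz":0,"spin":0},
  {"tx":0,"ty":0,"tz":0.015,"spin":-0.13},
  {"tx":0,"ty":0,"tz":0.025,"spin":-0.13},
  {"tx":0,"ty":0,"tz":0.025,"spin":-0.13},
  {"tx":0,"ty":0,"tz":0,"spin":0},
  {"tx":0,"ty":0,"tz":0,"spin":0},
], jaw=0)

```text
t: 10.0
tool_pos: [444.5, -317.7, 226.0]
tool_rot: [[-0.999, -0.045, -0.001], [-0.045, 0.999, 0.001], [0.001, 0.001, -1.0]]
ft_force: [0.1, -0.1, -0.2]
opening: 85.4
```

```bash
python3 - <<'E'
from h import *
s=ctrl.read_state();print(s["t"],s["tool_pos"],np.round(s["tool_rot"],3).tolist(),np.round(s["joints"],1))
p=snap("wrist","w6");np.save("w6.npy",np.array(p["extrinsics"]))
print(proj(p,[444,-316.5,132]),totool([444,-316.5,158]))
E
```

```text
10.0 [ 444.4667888  -317.66406204  225.97199027] [[-0.999, -0.045, -0.001], [-0.045, 0.999, 0.001], [0.001, 0.001, -1.0]] [ 25.8  27.5   6.7 119.1  -5.7  33.7 129. ]
[316.74793118 236.1375565 ] [ 0.90474036  1.70501913 68.65549725]
```

View pics/w6.png

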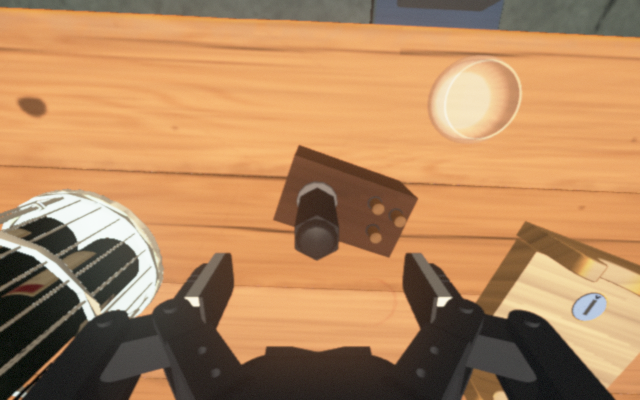

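The handle top is at (316,238) px with its flats facing the two jaws. I'll descend and grip.

Call:
send_rows([
  {"tx":0,"ty":0.001,"tz":0.03,"spin":0},
  {"tx":0,"ty":0,"tz":0.028,"spin":0},
  {"tx":0,"ty":0,"tz":0.01,"spin":0},
  {"tx":0,"ty":0,"tz":0,"spin":0},
])

```text
t: 10.45
tool_pos: [444.2, -317.1, 157.7]
tool_rot: [[-0.999, -0.046, -0.001], [-0.046, 0.999, 0.0], [0.001, 0.001, -1.0]]
ft_force: [0.3, -0.6, 0.7]
opening: 85.0
```

Call:
send_rows([
  {"tx":0,"ty":0,"tz":0,"spin":0},
  {"tx":0,"ty":0,"tz":0,"spin":0},
  {"tx":0,"ty":0,"tz":0,"spin":0},
  {"tx":0,"ty":0,"tz":0,"spin":0},
  {"tx":0,"ty":0,"tz":0,"spin":0},
  {"tx":0,"ty":0,"tz":0,"spin":0},
  {"tx":0,"ty":0,"tz":0,"spin":0},
  {"tx":0,"ty":0,"tz":0,"spin":0},
], jaw=255, force=90)

```text
t: 11.25
tool_pos: [444.6, -317.7, 158.8]
tool_rot: [[-0.999, -0.046, 0.001], [-0.046, 0.999, -0.001], [-0.001, -0.001, -1.0]]
ft_force: [-0.2, -0.2, 6.9]
opening: 25.7
```

```bash
python3 - <<'E'
from h import *
s=ctrl.read_state();print(s["t"],s["tool_pos"],np.round(s["tool_rot"],3).tolist(),np.round(s["joints"],1),s["opening"],s["ft_force"],s["wrist_torque"])
E
```

```text
11.25 [ 444.6198795  -317.70172548  158.84337404] [[-0.999, -0.046, 0.001], [-0.046, 0.999, -0.001], [-0.001, -0.001, -1.0]] [ 27.   33.7   5.2 121.2  -6.8  25.3 130.1] 25.658329869949025 [-0.17899952 -0.24742859  6.90115839] [ 0.19758104  0.17004396 -0.02728034]
```

Call:
send_rows([
  {"tx":0,"ty":0,"tz":-0.015,"spin":0},
  {"tx":0,"ty":0,"tz":-0.03,"spin":0},
  {"tx":0,"ty":0,"tz":-0.04,"spin":0},
  {"tx":0,"ty":0,"tz":-0.035,"spin":0},
  {"tx":0,"ty":0,"tz":-0.02,"spin":0},
  {"tx":0,"ty":0,"tz":0,"spin":0},
  {"tx":0,"ty":0,"tz":0,"spin":0},
])

```text
t: 11.95
tool_pos: [443.7, -317.0, 297.5]
tool_rot: [[-0.999, -0.046, -0.0], [-0.046, 0.999, 0.0], [0.0, 0.0, -1.0]]
ft_force: [0.6, 0.2, -1.5]
opening: 25.9
```

```bash
python3 - <<'E'
from h import *
s=ctrl.read_state();print(s["t"],s["tool_pos"],np.round(s["tool_rot"],3).tolist(),np.round(s["joints"],1),s["opening"],s["ft_force"],s["wrist_torque"])
p=snap("wrist","w7");np.save("w7.npy",np.array(p["extrinsics"]));nets(p,["screwdriver","block_hole"])
cv2.imwrite("pics/w7z.png",cv2.resize(p["image"][170:300,240:400,::-1],None,fx=5,fy=5,interpolation=cv2.INTER_CUBIC)[:600])
p=snap("scene","s7");nets(p,["screwdriver"])
cv2.imwrite("pics/s7z.png",cv2.resize(p["image"][120:280,300:460,::-1],None,fx=3.5,fy=3.5,interpolation=cv2.INTER_CUBIC)[:600])
E
```

```text
11.95 [ 443.71277685 -316.97420842  297.50880446] [[-0.999, -0.046, -0.0], [-0.046, 0.999, 0.0], [0.0, 0.0, -1.0]] [ 24.5  21.6   8.2 116.1  -4.4  42.6 128. ] 25.93049664931295 [ 0.58349802  0.17505152 -1.50349959] [ 0.00601942 -0.01035572  0.03234133]
screwdriver [([439.5, -315.2, 148.6], 0.77)]
block_hole [([439.7, -316.5, 59.6], 0.86), ([358.1, -186.9, 1.8], 0.32)]
screwdriver [([435.8, -318.8, 151.3], 0.62), ([522.2, -11.1, -3.6], 0.17)]
```

View pics/w7z.png

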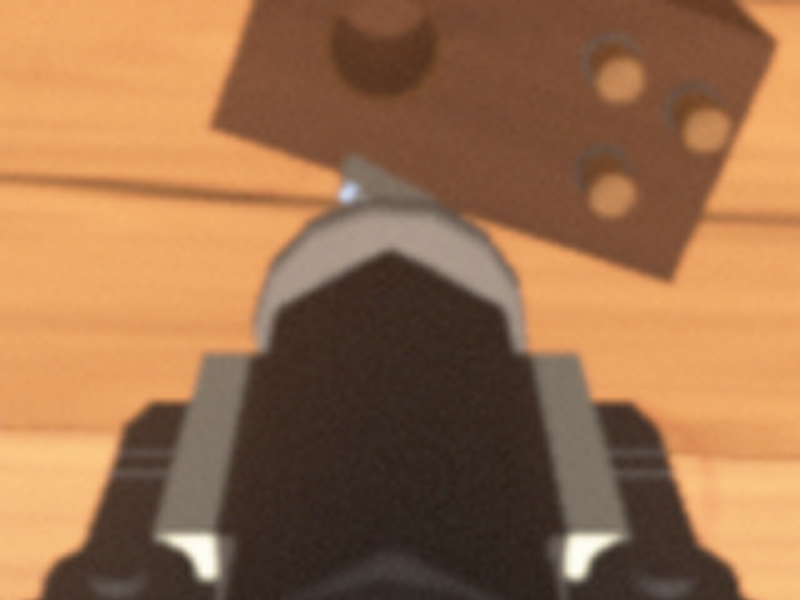

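View pics/s7z.png

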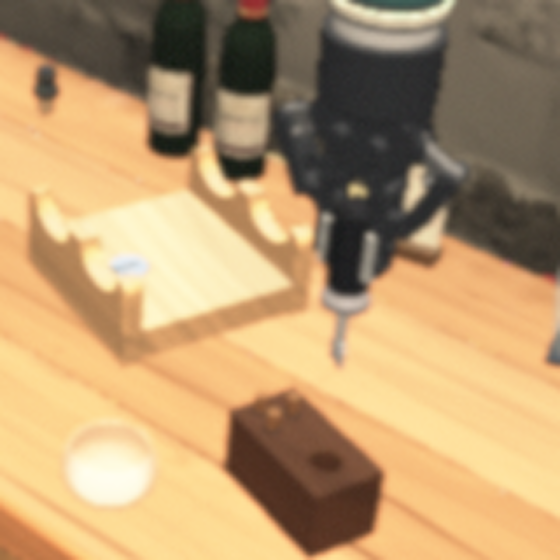

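```bash
python3 - <<'E'
from h import *
p=dict(K=[[294.5,0,317.8],[0,294.5,197.6],[0,0,1]],extrinsics=np.load("w7.npy"))
s=ctrl.read_state();T=np.array(s["tool_pos"]);print(T)
for c in ([T[0],T[1]],[T[0]-2,T[1]+1]):
  for y in (2.6,62.6,122.6):
    d=8*np.array([np.cos(np.radians(y)),np.sin(np.radians(y))])
    print(y,[np.round((proj(p,[c[0]+k*d[0],c[1]+k*d[1],149])-[240,170])*5) for k in(-1,0,1)])
E
```

```text
[ 443.53319104 -316.88492301  296.4135998 ]
2.6 [array([378., 134.]), array([378., 183.]), array([378., 230.])]
62.6 [array([334., 159.]), array([378., 183.]), array([422., 206.])]
122.6 [array([334., 206.]), array([378., 183.]), array([422., 159.])]
2.6 [array([385., 122.]), array([385., 171.]), array([385., 218.])]
62.6 [array([341., 147.]), array([385., 171.]), array([429., 195.])]
122.6 [array([341., 195.]), array([385., 171.]), array([429., 147.])]
```

The view shows the blade's tip edge sloping down to the right from (348,155) in the zoom, so blade yaw = tool-y yaw − 30°. That makes it 62.6° now, and it has to come to about −16°. Moving to the cam.

Call:
send_rows([
  {"tx":-0.008,"ty":0.018,"tz":0,"spin":0},
  {"tx":-0.015,"ty":0.035,"tz":0,"spin":0},
  {"tx":-0.016,"ty":0.036,"tz":0,"spin":0},
  {"tx":-0.016,"ty":0.036,"tz":0,"spin":0},
  {"tx":-0.016,"ty":0.036,"tz":0,"spin":0},
  {"tx":-0.016,"ty":0.036,"tz":0,"spin":0},
  {"tx":-0.016,"ty":0.036,"tz":0,"spin":0},
  {"tx":-0.016,"ty":0.036,"tz":0,"spin":0},
  {"tx":-0.0094,"ty":0.0192,"tz":0,"spin":0},
])

```text
t: 13.1
tool_pos: [560.0, -19.1, 297.0]
tool_rot: [[-0.999, -0.051, -0.001], [-0.051, 0.999, 0.002], [0.001, 0.002, -1.0]]
ft_force: [-0.5, 0.1, -1.1]
opening: 25.7
```

Call:
send_rows([
  {"tx":0,"ty":0,"tz":0,"spin":0.12},
  {"tx":0,"ty":0,"tz":0,"spin":0.14},
  {"tx":0,"ty":0,"tz":0,"spin":0.14},
  {"tx":0,"ty":0,"tz":0.01,"spin":0.14},
  {"tx":0,"ty":0,"tz":0.015,"spin":0.14},
  {"tx":0,"ty":0,"tz":0.015,"spin":0.14},
  {"tx":0,"ty":0,"tz":0.015,"spin":0.14},
  {"tx":0,"ty":0,"tz":0.015,"spin":0.14},
  {"tx":0,"ty":0,"tz":0.015,"spin":0.14},
  {"tx":0,"ty":0,"tz":0.005,"spin":0.13},
  {"tx":0,"ty":0,"tz":0,"spin":0},
  {"tx":0,"ty":0,"tz":0,"spin":0},
])

```text
t: 14.3
tool_pos: [559.1, -23.4, 207.4]
tool_rot: [[-0.247, 0.969, -0.001], [0.969, 0.247, -0.001], [-0.0, -0.001, -1.0]]
ft_force: [0.4, 0.2, -2.0]
opening: 26.0
```

```bash
python3 - <<'E'
from h import *
s=ctrl.read_state();T=np.array(s["tool_pos"]);R=np.array(s["tool_rot"]);print(s["t"],T,np.round(R,3).tolist(),np.round(s["joints"],1),s["opening"],s["ft_force"],s["wrist_torque"])
print("tool y yaw",np.degrees(np.arctan2(R[1,1],R[0,1])), totool([558.7,-23.2,T[2]],s))
p=snap("wrist","w8");np.save("w8.npy",np.array(p["extrinsics"]));nets(p,["screwdriver","cam","cam_slot"])
cv2.imwrite("pics/w8z.png",cv2.resize(p["image"][140:260,240:400,::-1],None,fx=5,fy=5,interpolation=cv2.INTER_CUBIC)[:600])
E
```

```text
14.3 [559.08148058 -23.42651401 207.43298812] [[-0.247, 0.969, -0.001], [0.969, 0.247, -0.001], [-0.0, -0.001, -1.0]] [-18.7  31.6  22.8 118.6 -21.4  33.7  33.4] 26.018314265417928 [ 0.41078169  0.23398652 -1.97548248] [ 0.00373904 -0.05146816  0.04946502]
tool y yaw 14.322822670511105 [ 3.13845972e-01 -3.13586811e-01  2.23004019e-04]
screwdriver [([554.2, -23.0, 58.4], 0.8)]
cam [([558.3, -26.4, 35.5], 0.72)]
cam_slot [([554.8, -26.1, 26.7], 0.71)]
```

View pics/w8z.png

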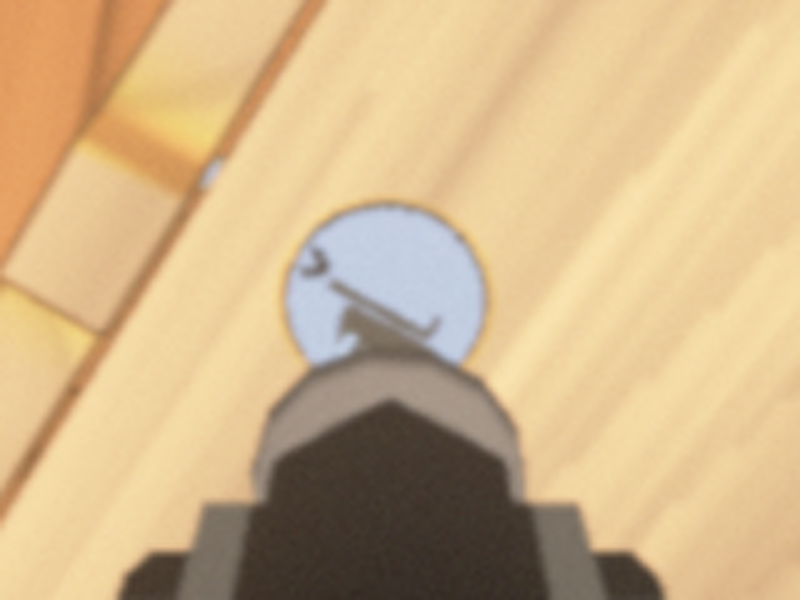

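```bash
cat > ov.py <<'E'
from h import *
import sys
def overlay(npy,png,out,c,yaw,tip,tyaw,x0=240,y0=140,w=160,h=120,f=5):
    p=dict(K=[[294.5,0,317.8],[0,294.5,197.6],[0,0,1]],extrinsics=np.load(npy))
    im=cv2.imread(png)[y0:y0+h,x0:x0+w];im=cv2.resize(im,None,fx=f,fy=f,interpolation=cv2.INTER_CUBIC)
    def rect(c,yw,a,b,z):
        y=np.radians(yw);u=np.array([np.cos(y),np.sin(y)]);v=np.array([-u[1],u[0]])
        return [np.r_[np.array(c)+i*a*u+j*b*v,z] for i,j in((-1,-1),(1,-1),(1,1),(-1,1))]
    def poly(P,col):
        q=np.array([(proj(p,x)-[x0,y0])*f for x in P])+f/2-.5
        cv2.polylines(im,[np.round(q).astype(int)],True,col,1,cv2.LINE_AA);return q
    print("top",np.round(poly(rect(c,yaw,10,2.5,36),(0,0,255))).tolist())
    poly(rect(c,yaw,10,2.5,30),(0,160,255))
    th=np.linspace(0,6.28,60);poly([[c[0]+17*np.cos(t),c[1]+17*np.sin(t),36] for t in th],(255,0,0))
    if tip is not None: print("tip",np.round(poly(rect(tip[:2],tyaw,8,1.5,tip[2]),(0,255,0))).tolist())
    cv2.imwrite(out,im[:600,:800])
E
python3 - <<'E'
from ov import *
overlay("w8.npy","pics/w8.png","pics/o8.png",(558.7,-23.2),-16,(559.1,-23.4,58.7),14.3-30)
E
```

```text
top [[328.0, 285.0], [427.0, 340.0], [442.0, 317.0], [342.0, 261.0]]
tip [[338.0, 332.0], [425.0, 380.0], [435.0, 364.0], [347.0, 317.0]]
```

View pics/o8.png

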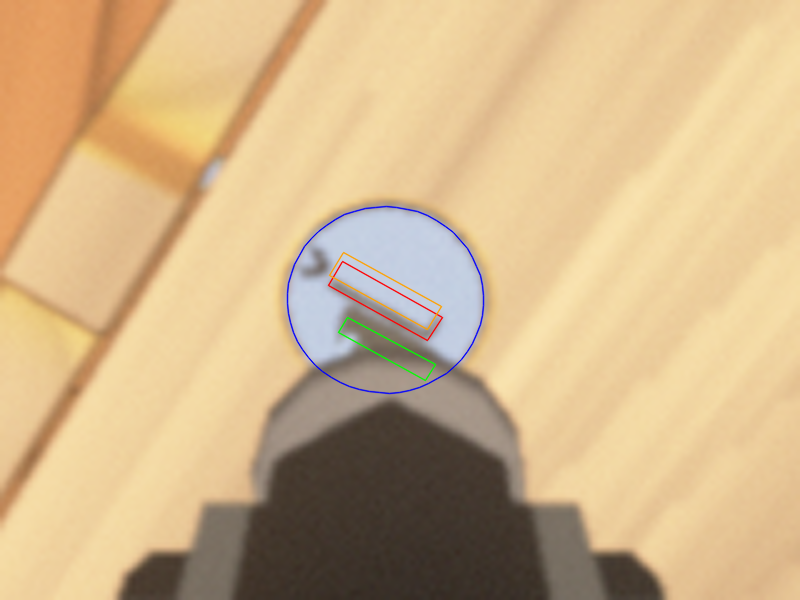

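```bash
python3 - <<'E'
from ov import *
a=cv2.imread("pics/w8.png")[185:225,295:345].astype(float)
b=cv2.imread("pics/w7.png")[190:230,295:345].astype(float)
cv2.imwrite("pics/z8.png",np.hstack([cv2.resize(np.clip((x-60)*1.5,0,255).astype(np.uint8),None,fx=8,fy=8,interpolation=cv2.INTER_CUBIC) for x in (a,b)]))
overlay("w8.npy","pics/w8.png","pics/o8b.png",(558.7,-23.2),-16,(559.1,-23.4,59),14.3-30,295,185,50,40,8)
overlay("w7.npy","pics/w7.png","pics/o7b.png",(558.7,-23.2),-16,(443.6,-316.9,148.5),62.6,295,190,50,40,8)
E
```

```text
top [[84.0, 97.0], [244.0, 185.0], [267.0, 148.0], [107.0, 59.0]]
tip [[100.0, 173.0], [240.0, 249.0], [256.0, 224.0], [115.0, 148.0]]
top [[1983.0, 593.0], [1916.0, 696.0], [1943.0, 705.0], [2010.0, 602.0]]
tip [[90.0, 109.0], [230.0, 185.0], [245.0, 160.0], [105.0, 84.0]]
```

View pics/z8.png

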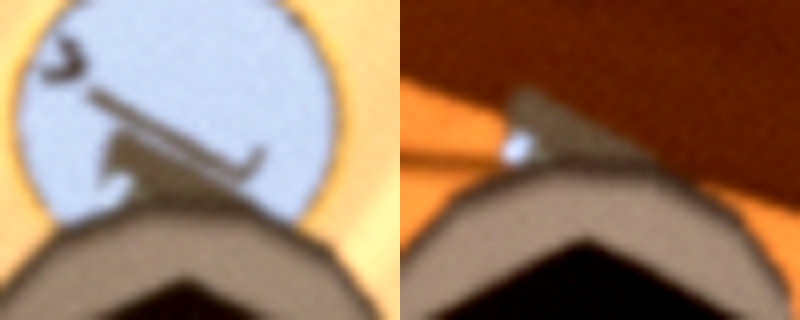

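```bash
python3 - <<'E'
from ov import *
for npy,T,yaw,x0,y0 in(("w8.npy",(559.1,-23.4,207.4),14.3,240,140),("w7.npy",(443.6,-316.9,297.2),92.6,240,170)):
    p=dict(K=[[294.5,0,317.8],[0,294.5,197.6],[0,0,1]],extrinsics=np.load(npy))
    E=np.array(p["extrinsics"]);C=-E[:3,:3].T@E[:3,3]
    y=np.radians(yaw);ty=np.array([np.cos(y),np.sin(y),0]);tx=np.array([-ty[1],ty[0],0]) if 0 else np.array([-np.sin(y),np.cos(y),0])
    print("cam in tool",np.dot(C-T,tx),np.dot(C-T,ty),C[2]-T[2], "camera axes dot",np.round(E[:3,:3]@tx,3),np.round(E[:3,:3]@ty,3))
    for zz in(50,56):
        q=np.array([(proj(p,[T[0]+17*np.cos(t),T[1]+17*np.sin(t),T[2]-148.5+zz])-[x0,y0])*5 for t in np.linspace(0,6.28,200)])
        print(zz,q.min(0),q.max(0))
E
```

```text
cam in tool 80.86981166085576 1.2064621273083485 70.36371461938822 camera axes dot [-0.    -0.951 -0.309] [ 1.     0.    -0.002]
50 [247.35545364 358.08079958] [517.20384312 603.72399644]
56 [242.76464379 375.99942618] [521.18338772 628.19779875]
cam in tool 78.34293416504575 1.5592330798731935 70.69209354792434 camera axes dot [ 0.    -0.951 -0.308] [ 1.    -0.     0.001]
50 [240.00083244 189.1217778 ] [510.59039029 436.54827478]
56 [235.30263349 206.42438199] [514.50877373 460.51945039]
```

```bash
python3 - <<'E'
from ov import *
p=dict(K=[[294.5,0,317.8],[0,294.5,197.6],[0,0,1]],extrinsics=np.load("w8.npy"))
y=np.radians(-15.7);u=np.array([np.cos(y),np.sin(y)]);v=np.array([-u[1],u[0]])
for z in(58,59):
    X=ray(p,295+118/8,185+125/8,z);print(z,X,"tip centre",X[:2]+8*u-1.5*v)
E
```

```text
58 [551.96729901 -18.00814672  58.        ] tip centre [559.26293231 -21.61698791]
59 [551.91418295 -17.674742    59.        ] tip centre [559.20981626 -21.28358318]
```

The overlay (slot spans (84,97)–(267,148) px in the zoom) fits the picture, and the blade tip sits about 1.9 mm off across. I'll correct that and lower to just above the cam.

Call:
send_rows([
  {"tx":-0.0016,"ty":-0.0008,"tz":0.008,"spin":0.01},
  {"tx":0,"ty":0,"tz":0.008,"spin":0},
  {"tx":0,"ty":0,"tz":0.002,"spin":0},
  {"tx":0,"ty":0,"tz":0,"spin":0},
  {"tx":0,"ty":0,"tz":0,"spin":0},
])

```text
t: 15.0
tool_pos: [558.8, -25.3, 189.8]
tool_rot: [[-0.235, 0.972, -0.0], [0.972, 0.235, -0.0], [-0.0, -0.0, -1.0]]
ft_force: [0.6, -0.3, -1.3]
opening: 26.0
```

```bash
python3 - <<'E'
from ov import *
s=ctrl.read_state();T=np.array(s["tool_pos"]);R=np.array(s["tool_rot"]);yw=np.degrees(np.arctan2(R[1,1],R[0,1]))
print(s["t"],T,yw,s["ft_force"])
p=snap("wrist","w9");np.save("w9.npy",np.array(p["extrinsics"]))
tip=T+1.9*R[:,0];tip[2]=T[2]-148.4
a=p["image"][180:220,290:340,::-1].astype(float)
A=cv2.resize(np.clip((a-60)*1.5,0,255).astype(np.uint8),None,fx=8,fy=8,interpolation=cv2.INTER_CUBIC)
overlay("w9.npy","pics/w9.png","pics/o9.png",(558.7,-23.2),-16,tip,yw-30,290,180,50,40,8)
cv2.imwrite("pics/o9.png",np.hstack([A,cv2.imread("pics/o9.png")]))
E
```

```text
15.0 [558.75138007 -25.34342986 189.78716198] 13.579251339005808 [ 0.57820205 -0.25973431 -1.29287888]
top [[123.0, 176.0], [295.0, 268.0], [320.0, 227.0], [147.0, 135.0]]
tip [[139.0, 196.0], [279.0, 272.0], [295.0, 247.0], [154.0, 171.0]]
```

View pics/o9.png

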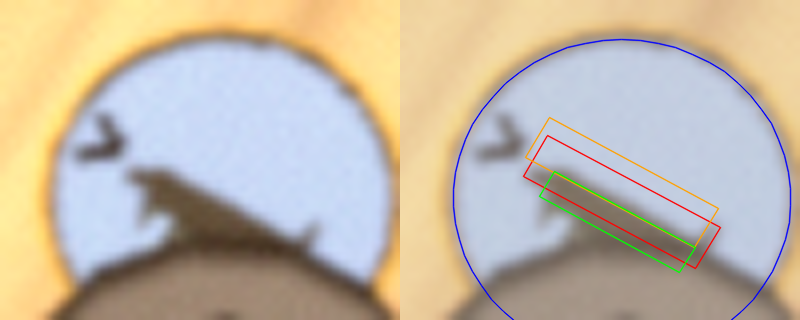

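Blade and slot line up (projected centres (217,203) and (221,201) in the zoom). Lowering.

Call:
send_rows([
  {"tx":0,"ty":0,"tz":0.004,"spin":0},
  {"tx":0,"ty":0,"tz":0.003,"spin":0},
  {"tx":0,"ty":0,"tz":0.002,"spin":0},
])

```text
t: 15.35
tool_pos: [558.7, -25.2, 180.6]
tool_rot: [[-0.235, 0.972, -0.0], [0.972, 0.235, 0.0], [0.0, -0.0, -1.0]]
ft_force: [-0.3, 0.3, -1.2]
opening: 25.9
```

Call:
send_rows([
  {"tx":0,"ty":0,"tz":0.0015,"spin":0},
  {"tx":0,"ty":0,"tz":0.0015,"spin":0},
])

```text
t: 15.55
tool_pos: [558.8, -25.4, 178.5]
tool_rot: [[-0.235, 0.972, -0.0], [0.972, 0.235, 0.001], [0.001, -0.0, -1.0]]
ft_force: [-2.5, 0.8, 15.5]
opening: 26.0
```

Call:
send_rows([
  {"tx":0,"ty":0,"tz":-0.0004,"spin":0},
  {"tx":0,"ty":-0.0002,"tz":0,"spin":0.08},
  {"tx":0,"ty":-0.0002,"tz":0,"spin":0.1},
])

```text
t: 15.85
tool_pos: [558.3, -25.9, 178.8]
tool_rot: [[-0.053, 0.999, 0.0], [0.999, 0.053, -0.0], [-0.0, 0.0, -1.0]]
ft_force: [-0.3, 0.3, 0.7]
opening: 26.0
```

```bash
cat > st.py <<'E'
from h import *
s=ctrl.read_state();R=np.array(s["tool_rot"]);T=np.array(s["tool_pos"])
print("t %.2f"%s["t"],"T",np.round(T,1),"yaw %.2f"%np.degrees(np.arctan2(R[1,1],R[0,1])),"tilt",np.round(R[:,2],3),"F",np.round(s["ft_force"],1),"M",np.round(s["wrist_torque"],3),"j7 %.1f"%s["joints"][6],"tip",np.round(T+1.9*R[:,0],1)[:2],"open %.1f"%s["opening"])
E
python3 st.py
```

```text
t 15.85 T [558.3 -25.9 178.8] yaw 3.06 tilt [ 0. -0. -1.] F [-0.3  0.3  0.7] M [-0.155  0.236  0.179] j7 27.2 tip [558.2 -24. ] open 26.0
```

Call:
send_rows([
  {"tx":0,"ty":-0.0002,"tz":0.0002,"spin":0.1},
  {"tx":0,"ty":-0.0002,"tz":0,"spin":0.1},
  {"tx":0,"ty":-0.0002,"tz":0,"spin":0.1},
])

```text
t: 16.15
tool_pos: [558.2, -25.9, 178.8]
tool_rot: [[0.244, 0.97, 0.001], [0.97, -0.244, -0.001], [-0.0, 0.001, -1.0]]
ft_force: [0.2, -0.7, 3.4]
opening: 25.7
```

```bash
python3 st.py
```

```text
t 16.15 T [558.2 -25.9 178.8] yaw -14.10 tilt [ 0.001 -0.001 -1.   ] F [ 0.2 -0.7  3.4] M [-0.233  0.198  0.217] j7 15.1 tip [558.6 -24. ] open 25.7
```

Call:
send_rows([
  {"tx":0,"ty":-0.0002,"tz":0,"spin":0.1},
  {"tx":0,"ty":-0.0002,"tz":0,"spin":0.1},
  {"tx":0,"ty":-0.0002,"tz":0,"spin":0.08},
])

```text
t: 16.45
tool_pos: [557.8, -25.8, 178.8]
tool_rot: [[0.502, 0.865, 0.002], [0.865, -0.502, -0.001], [-0.0, 0.002, -1.0]]
ft_force: [-0.4, -1.3, 3.2]
opening: 25.8
```

```bash
python3 st.py
```

```text
t 16.45 T [557.8 -25.8 178.8] yaw -30.13 tilt [ 0.002 -0.001 -1.   ] F [-0.4 -1.3  3.2] M [-0.252  0.026  0.215] j7 3.6 tip [558.8 -24.1] open 25.8
```

Call:
send_rows([
  {"tx":0,"ty":-0.0001,"tz":0,"spin":0.06},
  {"tx":0,"ty":-0.0001,"tz":0,"spin":0.06},
])

```text
t: 16.65
tool_pos: [557.7, -25.7, 178.8]
tool_rot: [[0.601, 0.799, 0.002], [0.799, -0.601, -0.001], [0.0, 0.002, -1.0]]
ft_force: [-0.7, -1.4, 3.0]
opening: 25.8
```

```bash
python3 st.py
```

```text
t 16.65 T [557.7 -25.7 178.8] yaw -36.93 tilt [ 0.002 -0.001 -1.   ] F [-0.7 -1.4  3. ] M [-0.236  0.123  0.183] j7 -1.3 tip [558.9 -24.1] open 25.8
```

Call:
send_rows([
  {"tx":0,"ty":-0.0001,"tz":0,"spin":0.05},
])

```text
t: 16.75
tool_pos: [557.7, -25.6, 178.8]
tool_rot: [[0.64, 0.769, 0.002], [0.769, -0.64, -0.001], [0.0, 0.002, -1.0]]
ft_force: [-0.4, -2.1, 3.3]
opening: 26.0
```

```bash
python3 st.py
```

```text
t 16.75 T [557.7 -25.6 178.8] yaw -39.77 tilt [ 0.002 -0.001 -1.   ] F [-0.4 -2.1  3.3] M [-0.29   0.035  0.262] j7 -3.4 tip [558.9 -24.2] open 26.0
```

Call:
send_rows([
  {"tx":0,"ty":-0.0001,"tz":0,"spin":0.05},
])

```text
t: 16.85
tool_pos: [557.6, -25.6, 178.8]
tool_rot: [[0.677, 0.736, 0.002], [0.736, -0.677, -0.001], [0.0, 0.002, -1.0]]
ft_force: [-0.2, -2.1, 3.2]
opening: 26.2
```

```bash
python3 st.py
```

```text
t 16.85 T [557.6 -25.6 178.8] yaw -42.61 tilt [ 0.002 -0.001 -1.   ] F [-0.2 -2.1  3.2] M [-0.364  0.076  0.248] j7 -5.4 tip [558.9 -24.2] open 26.2
```

Call:
send_rows([
  {"tx":0,"ty":-0.0001,"tz":0,"spin":0.05},
])

```text
t: 16.95
tool_pos: [557.6, -25.6, 178.8]
tool_rot: [[0.713, 0.701, 0.002], [0.701, -0.713, -0.002], [0.0, 0.003, -1.0]]
ft_force: [-0.5, -0.9, 2.6]
opening: 26.3
```

```bash
python3 st.py
```

```text
t 16.95 T [557.6 -25.6 178.8] yaw -45.46 tilt [ 0.002 -0.002 -1.   ] F [-0.5 -0.9  2.6] M [-0.364  0.002  0.272] j7 -7.5 tip [558.9 -24.2] open 26.3
```

Call:
send_rows([
  {"tx":0,"ty":-0.0001,"tz":0,"spin":0.05},
])

```text
t: 17.05
tool_pos: [557.5, -25.5, 178.8]
tool_rot: [[0.747, 0.665, 0.002], [0.665, -0.747, -0.002], [0.001, 0.003, -1.0]]
ft_force: [-0.6, -0.6, 2.9]
opening: 25.7
```

```bash
python3 st.py; python3 -c "
from h import *
p=snap('wrist','w10');snap('scene','s10')
cv2.imwrite('pics/w10z.png',cv2.resize(p['image'][120:270,220:420,::-1],None,fx=4,fy=4,interpolation=cv2.INTER_CUBIC))"
```

```text
t 17.05 T [557.5 -25.5 178.8] yaw -48.33 tilt [ 0.002 -0.002 -1.   ] F [-0.6 -0.6  2.9] M [-0.361  0.036  0.268] j7 -9.6 tip [559.  -24.3] open 25.7
```

View pics/w10z.png

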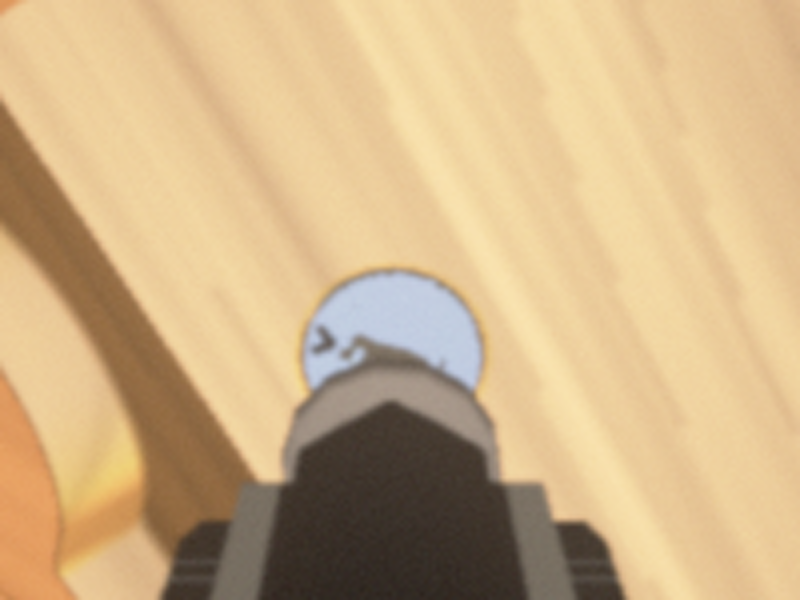

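Call:
send_rows([
  {"tx":0,"ty":-0.0001,"tz":0,"spin":0.05},
])

```text
t: 17.25
tool_pos: [557.5, -25.5, 178.8]
tool_rot: [[0.778, 0.628, 0.002], [0.628, -0.778, -0.001], [0.001, 0.003, -1.0]]
ft_force: [-0.4, -1.3, 2.9]
opening: 25.9
```

```bash
python3 st.py
```

```text
t 17.25 T [557.5 -25.5 178.8] yaw -51.11 tilt [ 0.002 -0.001 -1.   ] F [-0.4 -1.3  2.9] M [-0.486  0.032  0.328] j7 -11.7 tip [559.  -24.3] open 25.9
```

Call:
send_rows([
  {"tx":0,"ty":-0.0001,"tz":0,"spin":0.05},
])

```text
t: 17.35
tool_pos: [557.4, -25.5, 178.8]
tool_rot: [[0.809, 0.587, 0.002], [0.587, -0.809, -0.002], [0.001, 0.003, -1.0]]
ft_force: [-0.5, -1.5, 2.8]
opening: 25.9
```

```bash
python3 st.py
```

```text
t 17.35 T [557.4 -25.5 178.8] yaw -54.03 tilt [ 0.002 -0.002 -1.   ] F [-0.5 -1.5  2.8] M [-0.407 -0.023  0.256] j7 -13.9 tip [559.  -24.4] open 25.9
```

Call:
send_rows([
  {"tx":0,"ty":-0.0001,"tz":0,"spin":0.05},
])

```text
t: 17.45
tool_pos: [557.4, -25.4, 178.8]
tool_rot: [[0.838, 0.546, 0.002], [0.546, -0.838, -0.002], [0.001, 0.003, -1.0]]
ft_force: [-0.4, -2.3, 2.9]
opening: 25.9
```

```bash
python3 st.py
```

```text
t 17.45 T [557.4 -25.4 178.8] yaw -56.90 tilt [ 0.002 -0.002 -1.   ] F [-0.4 -2.3  2.9] M [-0.525 -0.058  0.25 ] j7 -16.0 tip [559.  -24.4] open 25.9
```

```bash
cat > st2.py <<'E'
from h import *
import sys
n=int(sys.argv[1]) if len(sys.argv)>1 else 5
M=[];J=[]
for i in range(n):
    s=ctrl.read_state();M.append(s["wrist_torque"][2]);J.append(s["joint_efforts"][6])
    if i<n-1: ctrl.camera("wrist")
R=np.array(s["tool_rot"]);T=np.array(s["tool_pos"])
print("t %.2f"%s["t"],"yaw %.2f"%np.degrees(np.arctan2(R[1,1],R[0,1])),"F",np.round(s["ft_force"],1),"M",np.round(M,3),"mean %.3f"%np.mean(M),"J",np.round(J,3))
E
python3 st2.py
```

```text
t 17.65 yaw -56.80 F [-0.5 -2.3  4.4] M [0.25  0.155 0.256 0.22  0.143] mean 0.205 J [-0.003 -0.236 -0.316 -0.225 -0.195]
```

Call:
send_rows([
  {"tx":0,"ty":-0.0001,"tz":0,"spin":0.05},
])

```text
t: 17.75
tool_pos: [557.3, -25.4, 178.8]
tool_rot: [[0.864, 0.504, 0.003], [0.504, -0.864, -0.001], [0.001, 0.002, -1.0]]
ft_force: [0.1, -2.6, 4.5]
opening: 25.5
```

```bash
python3 st2.py
```

```text
t 17.95 yaw -59.70 F [ 0.  -2.5  5.6] M [0.286 0.162 0.202 0.239 0.191] mean 0.216 J [ 0.047 -0.22  -0.288 -0.22  -0.2  ]
```

Call:
send_rows([
  {"tx":0,"ty":-0.0001,"tz":0,"spin":0.05},
])

```text
t: 18.05
tool_pos: [557.3, -25.3, 178.8]
tool_rot: [[0.888, 0.46, 0.003], [0.46, -0.888, -0.001], [0.002, 0.002, -1.0]]
ft_force: [0.8, -3.6, 5.2]
opening: 26.0
```

```bash
python3 st2.py
```

```text
t 18.25 yaw -62.57 F [ 0.5 -2.4  5.4] M [0.288 0.168 0.147 0.176 0.165] mean 0.189 J [ 0.058 -0.22  -0.293 -0.22  -0.2  ]
```

Call:
send_rows([
  {"tx":0,"ty":-0.0001,"tz":0,"spin":0.05},
  {"tx":0,"ty":0,"tz":0,"spin":0},
])

```text
t: 18.45
tool_pos: [557.3, -25.2, 178.7]
tool_rot: [[0.91, 0.415, 0.003], [0.415, -0.91, -0.002], [0.002, 0.003, -1.0]]
ft_force: [1.1, -2.1, 5.4]
opening: 26.2
```

```bash
python3 st2.py 4
```

```text
t 18.60 yaw -65.44 F [ 0.2 -3.1  4.9] M [0.193 0.122 0.165 0.181] mean 0.165 J [-0.268 -0.202 -0.185 -0.181]
```

Call:
send_rows([
  {"tx":0,"ty":-0.0001,"tz":0,"spin":0.05},
  {"tx":0,"ty":0,"tz":0,"spin":0},
])

```text
t: 18.8
tool_pos: [557.2, -25.2, 178.7]
tool_rot: [[0.929, 0.369, 0.003], [0.369, -0.929, -0.002], [0.002, 0.003, -1.0]]
ft_force: [0.6, -1.9, 5.5]
opening: 26.2
```

```bash
python3 st2.py 4
```

```text
t 18.95 yaw -68.31 F [ 0.7 -2.3  5.5] M [0.153 0.206 0.205 0.21 ] mean 0.194 J [-0.285 -0.208 -0.19  -0.186]
```

Call:
send_rows([
  {"tx":0,"ty":-0.0001,"tz":0,"spin":0.05},
  {"tx":0,"ty":0,"tz":0,"spin":0},
])

```text
t: 19.15
tool_pos: [557.2, -25.1, 178.8]
tool_rot: [[0.947, 0.322, 0.003], [0.322, -0.947, -0.002], [0.002, 0.003, -1.0]]
ft_force: [-0.1, -2.4, 6.3]
opening: 26.0
```

```bash
python3 st2.py 4
```

```text
t 19.30 yaw -71.17 F [ 0.4 -2.3  6. ] M [0.188 0.239 0.181 0.2  ] mean 0.202 J [-0.29  -0.218 -0.199 -0.195]
```

Call:
send_rows([
  {"tx":0,"ty":-0.0001,"tz":0,"spin":0.05},
  {"tx":0,"ty":0,"tz":0,"spin":0},
])

```text
t: 19.5
tool_pos: [557.2, -25.0, 178.7]
tool_rot: [[0.962, 0.274, 0.003], [0.274, -0.962, -0.002], [0.002, 0.003, -1.0]]
ft_force: [0.3, -2.5, 4.5]
opening: 25.7
```

```bash
python3 st2.py 4
```

```text
t 19.65 yaw -74.03 F [ 0.2 -1.6  5.9] M [0.276 0.243 0.171 0.199] mean 0.222 J [-0.29  -0.218 -0.198 -0.194]
```

Call:
send_rows([
  {"tx":0,"ty":-0.0001,"tz":0,"spin":0.05},
  {"tx":0,"ty":0,"tz":0,"spin":0},
])

```text
t: 19.85
tool_pos: [557.1, -25.0, 178.7]
tool_rot: [[0.974, 0.226, 0.003], [0.226, -0.974, -0.002], [0.002, 0.003, -1.0]]
ft_force: [0.1, -2.7, 5.1]
opening: 25.9
```

```bash
python3 st2.py 4
```

```text
t 20.00 yaw -76.90 F [ 1.2 -3.4  5. ] M [0.259 0.229 0.21  0.195] mean 0.223 J [-0.304 -0.228 -0.207 -0.203]
```

Call:
send_rows([
  {"tx":0,"ty":-0.0001,"tz":0,"spin":0.05},
  {"tx":0,"ty":0,"tz":0,"spin":0},
])

```text
t: 20.2
tool_pos: [557.1, -24.9, 178.7]
tool_rot: [[0.984, 0.177, 0.003], [0.177, -0.984, -0.002], [0.002, 0.003, -1.0]]
ft_force: [-0.2, -3.7, 5.2]
opening: 26.0
```

```bash
python3 st2.py 4
```

```text
t 20.35 yaw -79.76 F [ 0.1 -3.3  5.1] M [0.281 0.272 0.254 0.23 ] mean 0.259 J [-0.326 -0.25  -0.231 -0.227]
```

Call:
send_rows([
  {"tx":0,"ty":-0.0001,"tz":0,"spin":0.03},
  {"tx":0,"ty":0,"tz":0,"spin":0},
])

```text
t: 20.55
tool_pos: [557.1, -24.9, 178.7]
tool_rot: [[0.989, 0.147, 0.002], [0.147, -0.989, -0.002], [0.002, 0.003, -1.0]]
ft_force: [0.1, -2.6, 6.6]
opening: 26.3
```

```bash
python3 st2.py 5
```

```text
t 20.75 yaw -81.55 F [ 1.5 -3.8  5.8] M [0.263 0.222 0.236 0.237 0.241] mean 0.240 J [-0.302 -0.261 -0.249 -0.247 -0.246]
```

Call:
send_rows([
  {"tx":0,"ty":-0.0001,"tz":0,"spin":0.03},
  {"tx":0,"ty":0,"tz":0,"spin":0},
])

```text
t: 20.95
tool_pos: [557.0, -24.8, 178.7]
tool_rot: [[0.993, 0.117, 0.003], [0.117, -0.993, -0.002], [0.002, 0.003, -1.0]]
ft_force: [0.2, -2.8, 5.6]
opening: 25.9
```

```bash
python3 st2.py 5
```

```text
t 21.15 yaw -83.26 F [ 1.1 -3.5  5.9] M [0.262 0.282 0.22  0.239 0.345] mean 0.270 J [-0.332 -0.282 -0.27  -0.268 -0.267]
```

```bash
python3 - <<'E'
from h import *
s=ctrl.read_state();T=np.array(s["tool_pos"]);R=np.array(s["tool_rot"]);print(T,np.degrees(np.arctan2(R[1,1],R[0,1])))
p=snap("wrist","w11");np.save("w11.npy",np.array(p["extrinsics"]))
cv2.imwrite("pics/w11z.png",cv2.resize(p["image"][175:225,280:360,::-1],None,fx=10,fy=10,interpolation=cv2.INTER_CUBIC))
E
```

```text
[557.04172582 -24.82941893 178.74319488] -83.25691958976033
```

View pics/w11z.png

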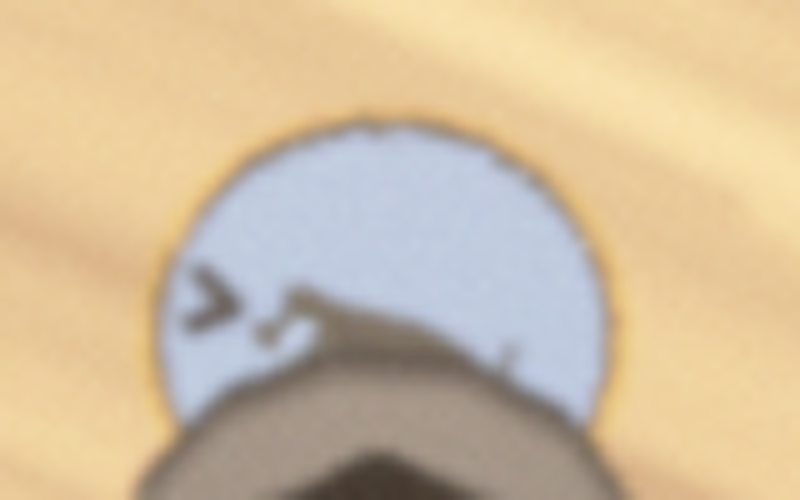

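```bash
python3 - <<'E'
from h import *
c=np.array([558.7,-23.2])
def fit(npy,top,l,r,arrow):
    p=dict(K=[[294.5,0,317.8],[0,294.5,197.6],[0,0,1]],extrinsics=np.load(npy))
    # adjust centre so that the circle's left,right,top match
    from scipy.optimize import least_squares
    t=np.linspace(0,2*np.pi,400)
    def ext(x):
        q=np.array([proj(p,[x[0]+17*np.cos(a),x[1]+17*np.sin(a),36]) for a in t]);return np.array([q[:,0].min(),q[:,0].max(),q[:,1].min()])
    s=least_squares(lambda x:ext(x)-[l,r,top],c,diff_step=1e-4)
    a=ray(p,*arrow,36)[:2];d=s.x-a
    print(npy,"centre",s.x,"res",s.fun,"arrow r",np.linalg.norm(d),"cam yaw",np.degrees(np.arctan2(d[1],d[0])))
fit("w8.npy",140+202/5,240+283/5,240+490/5,(240+318/5,140+263/5))
fit("w9.npy",180+33/8,290+50/8,290+392/8,(290+105/8,180+140/8))
fit("w11.npy",175+120/10,280+160/10,280+613/10,(280+218/10,175+300/10))
E
```

```text
w8.npy centre [559.19687648 -22.64982746] res [ 1.04008755 -1.03961638 -0.04335746] arrow r 13.267417812600126 cam yaw -13.33768601737888
w9.npy centre [558.90601309 -22.8834402 ] res [ 0.28313517 -0.28309535 -0.01268724] arrow r 13.013195467140038 cam yaw -13.435521062310924
w11.npy centre [559.43553301 -23.74607558] res [ 0.57152681 -0.57186099 -0.02682346] arrow r 13.199914936737626 cam yaw -94.82625283615836
```

By the images, the cam has turned about 81° and the driver has twisted a few degrees in the pads. My clamp estimate is roughly 30 N, so I'll tighten a little more.

Call:
send_rows([
  {"tx":0,"ty":-0.0001,"tz":0,"spin":0.03},
  {"tx":0,"ty":0,"tz":0,"spin":0},
])

```text
t: 21.4
tool_pos: [557.0, -24.8, 178.7]
tool_rot: [[0.996, 0.087, 0.002], [0.087, -0.996, -0.003], [0.002, 0.003, -1.0]]
ft_force: [1.7, -3.2, 6.9]
opening: 26.2
```

```bash
python3 st2.py 5
```

```text
t 21.60 yaw -84.98 F [ 0.8 -3.   6.1] M [0.293 0.274 0.326 0.316 0.301] mean 0.302 J [-0.374 -0.325 -0.313 -0.311 -0.311]
```

Call:
send_rows([
  {"tx":0,"ty":-0.0001,"tz":0,"spin":0.025},
  {"tx":0,"ty":0,"tz":0,"spin":0},
])

```text
t: 21.8
tool_pos: [557.0, -24.8, 178.7]
tool_rot: [[0.998, 0.063, 0.003], [0.063, -0.998, -0.003], [0.002, 0.003, -1.0]]
ft_force: [0.9, -4.1, 6.7]
opening: 25.7
```

```bash
python3 st2.py 5
```

```text
t 22.00 yaw -86.39 F [ 1.8 -3.5  5.5] M [0.301 0.341 0.342 0.34  0.308] mean 0.327 J [-0.399 -0.358 -0.348 -0.347 -0.346]
```

Torque is 0.33–0.35 Nm and was climbing clearly, so it is firmly tight. I'll stop here, relax the twist and lift out.

Call:
send_rows([
  {"tx":0,"ty":0,"tz":0,"spin":-0.07},
  {"tx":0,"ty":0,"tz":0,"spin":-0.07},
  {"tx":0,"ty":0,"tz":-0.001,"spin":0},
  {"tx":0,"ty":0,"tz":-0.004,"spin":0},
  {"tx":0,"ty":0,"tz":-0.006,"spin":0},
  {"tx":0,"ty":0,"tz":-0.015,"spin":0},
  {"tx":0,"ty":0,"tz":-0.03,"spin":0},
  {"tx":0,"ty":0,"tz":-0.04,"spin":0},
  {"tx":0,"ty":0,"tz":-0.02,"spin":0},
  {"tx":0,"ty":0,"tz":0,"spin":0},
])

```text
t: 23.0
tool_pos: [556.5, -23.1, 297.1]
tool_rot: [[0.979, 0.202, 0.003], [0.202, -0.979, 0.002], [0.004, -0.001, -1.0]]
ft_force: [1.1, -0.2, -1.9]
opening: 26.1
```

```bash
python3 st.py; python3 - <<'E'
from h import *
p=snap("wrist","w12");np.save("w12.npy",np.array(p["extrinsics"]));nets(p,["end_panel","rack","cam"])
cv2.imwrite("pics/w12z.png",cv2.resize(p["image"][150:300,200:400,::-1],None,fx=4,fy=4,interpolation=cv2.INTER_CUBIC))
E
```

```text
t 23.00 T [556.5 -23.1 297.1] yaw -78.37 tilt [ 0.003  0.002 -1.   ] F [ 1.1 -0.2 -1.9] M [-0.019 -0.02   0.017] j7 -41.7 tip [558.4 -22.7] open 26.1
end_panel [([526.8, -15.7, -4.4], 0.87)]
rack [([591.5, -38.9, 0.0], 0.77)]
cam [([559.6, -28.5, 36.7], 0.67)]
```

View pics/w12.png

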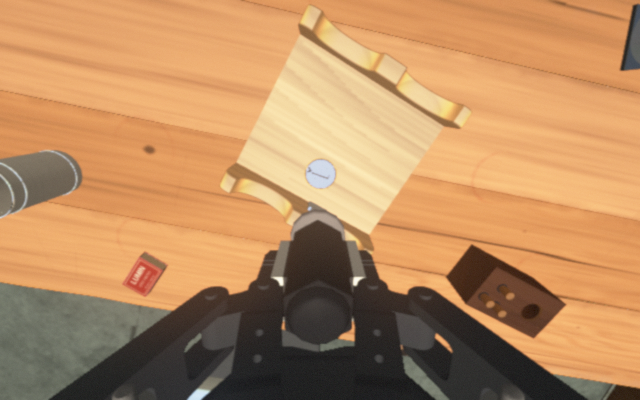

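View pics/w12z.png

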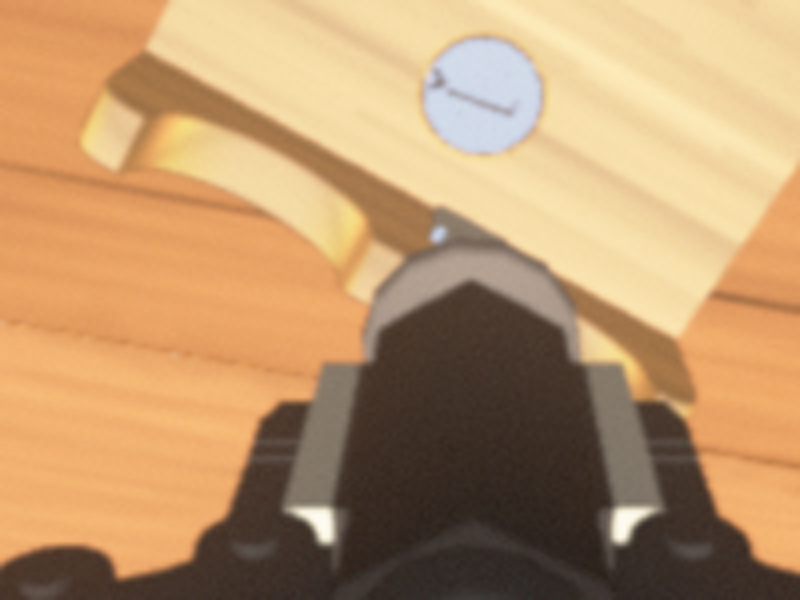

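The picture shows the near panel's inner face meeting the deck edge (from (240,165) to (370,240) px) with no visible gap, and the cam turned. Now for the hole.

```bash
python3 - <<'E'
from h import *
im=cv2.imread("pics/w7.png")[160:210,285:345]
cv2.imwrite("pics/h7.png",cv2.resize(im,None,fx=10,fy=10,interpolation=cv2.INTER_CUBIC))
p=dict(K=[[294.5,0,317.8],[0,294.5,197.6],[0,0,1]],extrinsics=np.load("w7.npy"))
for yc in (35,40,45): print(ray(p,240+383/5,170+yc/5,60))
y=np.radians(62.6);u=np.array([np.cos(y),np.sin(y)]);v=np.array([-u[1],u[0]])
X=ray(p,310,201,148.5);print("tip",X[:2]+8*u-1.5*v, X[:2]+8*u+1.5*v)
E
```

```text
[ 441.65322208 -316.42548337   60.        ]
[ 442.75780759 -316.37671139   60.        ]
[ 443.86477319 -316.32783432   60.        ]
tip [ 444.31336764 -315.05023583] [ 441.64992148 -313.66963647]
```

View pics/h7.png

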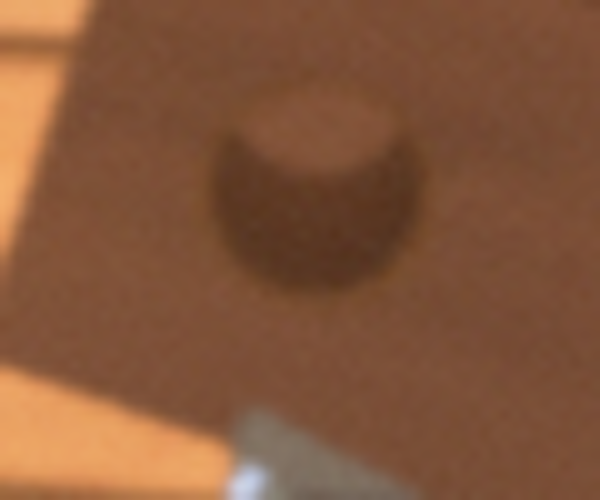

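Call:
send_rows([
  {"tx":-0.01,"ty":0.015,"tz":0,"spin":0},
  {"tx":-0.018,"ty":0.028,"tz":0,"spin":0},
  {"tx":-0.02,"ty":0.031,"tz":0,"spin":0},
  {"tx":-0.02,"ty":0.031,"tz":0,"spin":0},
  {"tx":-0.02,"ty":0.031,"tz":0,"spin":0},
  {"tx":-0.02,"ty":0.031,"tz":0,"spin":0},
  {"tx":-0.02,"ty":0.031,"tz":0,"spin":0},
  {"tx":-0.02,"ty":0.031,"tz":0,"spin":0},
  {"tx":-0.015,"ty":0.023,"tz":0,"spin":0},
  {"tx":-0.0085,"ty":0.0123,"tz":0,"spin":0},
  {"tx":0,"ty":0,"tz":0,"spin":0},
  {"tx":0,"ty":0,"tz":0,"spin":0},
])

```text
t: 24.4
tool_pos: [440.4, -316.7, 293.4]
tool_rot: [[0.98, 0.2, -0.001], [0.2, -0.98, 0.002], [-0.001, -0.002, -1.0]]
ft_force: [0.1, -0.2, -0.2]
opening: 26.2
```

```bash
python3 st.py; python3 - <<'E'
from h import *
s=ctrl.read_state();print(totool([441.9,-316.7,297]))
p=snap("wrist","w13");np.save("w13.npy",np.array(p["extrinsics"]));nets(p,["screwdriver","block_hole"])
cv2.imwrite("pics/w13z.png",cv2.resize(p["image"][140:260,240:400,::-1],None,fx=5,fy=5,interpolation=cv2.INTER_CUBIC))
print((proj(p,[443.8,-316.3,60])-[240,140])*5)
E
```

```text
t 24.40 T [ 440.4 -316.7  293.4] yaw -78.48 tilt [-0.001  0.002 -1.   ] F [ 0.1 -0.2 -0.2] M [ 0.055  0.002 -0.018] j7 -11.3 tip [ 442.3 -316.3] open 26.2
[ 1.46713549  0.29651983 -3.5931927 ]
screwdriver [([438.1, -316.1, 144.5], 0.57)]
block_hole [([437.7, -320.4, 59.9], 0.97)]
[401.07394176 187.99313609]
```

View pics/w13z.png

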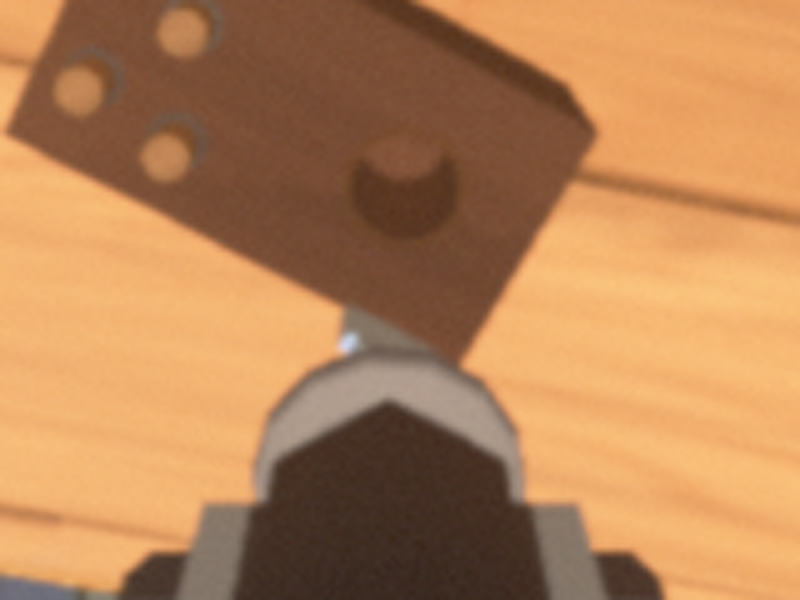

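```bash
python3 - <<'E'
from h import *
p=dict(K=[[294.5,0,317.8],[0,294.5,197.6],[0,0,1]],extrinsics=np.load("w13.npy"))
H=ray(p,240+405/5,140+186/5,60);print("hole",H)
s=ctrl.read_state();R=np.array(s["tool_rot"]);T=np.array(s["tool_pos"])
y=np.radians(-78.5-30);u=np.array([np.cos(y),np.sin(y)]);v=np.array([-u[1],u[0]])
X=ray(p,309.3,201.8,T[2]-148.5);tip=X[:2]+8*u-1.5*v;print("tip",tip,"T",T)
d=np.r_[H[:2]-tip,0];print("shift tool",R.T@d)
E
```

```text
hole [ 444.39656786 -317.0191341    60.        ]
tip [ 440.05814903 -314.15553681] T [ 441.81329867 -315.46364575  293.55669079]
shift tool [ 3.66542667  3.68600897 -0.00725629]
```

Call:
send_rows([
  {"tx":0.001,"ty":0.001,"tz":0.02,"spin":0},
  {"tx":0,"ty":0,"tz":0.02,"spin":0},
  {"tx":0,"ty":0,"tz":0,"spin":0},
  {"tx":0,"ty":0,"tz":0,"spin":0},
  {"tx":0,"ty":0,"tz":0,"spin":0},
])

```text
t: 25.05
tool_pos: [443.2, -317.7, 254.9]
tool_rot: [[0.979, 0.202, 0.001], [0.202, -0.979, -0.001], [0.001, 0.001, -1.0]]
ft_force: [-0.2, 0.1, -1.4]
opening: 26.1
```

```bash
python3 st.py; python3 - <<'E'
from h import *
s=ctrl.read_state()
p=snap("wrist","w14");np.save("w14.npy",np.array(p["extrinsics"]))
cv2.imwrite("pics/w14z.png",cv2.resize(p["image"][140:260,240:400,::-1],None,fx=5,fy=5,interpolation=cv2.INTER_CUBIC))
R=np.array(s["tool_rot"]);T=np.array(s["tool_pos"])
y=np.radians(-78.5-30);u=np.array([np.cos(y),np.sin(y)]);v=np.array([-u[1],u[0]])
X=ray(p,309.3,201.8,T[2]-148.5);tip=X[:2]+8*u-1.5*v;print("tip",tip,"T",T)
print((proj(p,[444,-316.6,60])-[240,140])*5)
E
python3 st.py
```

```text
t 25.05 T [ 443.2 -317.7  254.9] yaw -78.34 tilt [ 0.001 -0.001 -1.   ] F [-0.2  0.1 -1.4] M [-0.026  0.038 -0.005] j7 -8.1 tip [ 445.  -317.3] open 26.1
tip [ 443.125929   -315.52308576] T [ 443.15199343 -317.68116511  254.93994242]
[392.73626239 252.75632581]
t 25.10 T [ 443.1 -317.8  255.1] yaw -78.35 tilt [ 0.001 -0.001 -1.   ] F [-0.5  0.8 -1.7] M [-0.034  0.028 -0.011] j7 -8.1 tip [ 445.  -317.4] open 25.9
```

View pics/w14z.png

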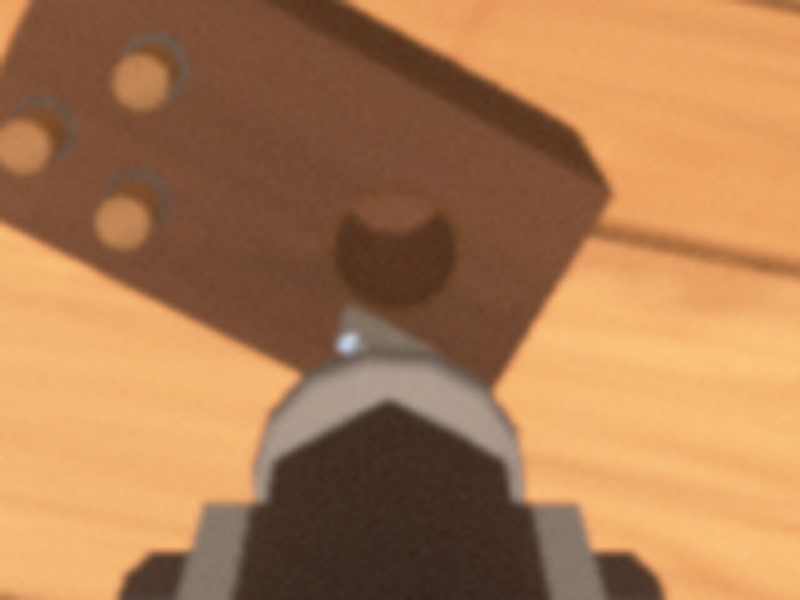

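Call:
send_rows([
  {"tx":0.0013,"ty":0.0015,"tz":0.015,"spin":0},
  {"tx":0,"ty":0,"tz":0.018,"spin":0},
  {"tx":0,"ty":0,"tz":0.005,"spin":0},
  {"tx":0,"ty":0,"tz":0,"spin":0},
  {"tx":0,"ty":0,"tz":0,"spin":0},
])

```text
t: 25.6
tool_pos: [444.2, -319.1, 216.3]
tool_rot: [[0.98, 0.201, 0.0], [0.201, -0.98, -0.0], [0.0, 0.0, -1.0]]
ft_force: [0.2, 0.4, 0.1]
opening: 25.5
```

```bash
python3 st.py; python3 - <<'E'
from h import *
s=ctrl.read_state()
p=snap("wrist","w15");np.save("w15.npy",np.array(p["extrinsics"]))
cv2.imwrite("pics/w15z.png",cv2.resize(p["image"][140:260,240:400,::-1],None,fx=5,fy=5,interpolation=cv2.INTER_CUBIC))
print((proj(p,[444,-316.6,60])-[240,140])*5)
E
```

```text
t 25.60 T [ 444.2 -319.1  216.3] yaw -78.40 tilt [ 0. -0. -1.] F [0.2 0.4 0.1] M [-0.009  0.017  0.07 ] j7 -4.9 tip [ 446.1 -318.8] open 25.5
[383.8493857  324.21222821]
```

View pics/w15z.png

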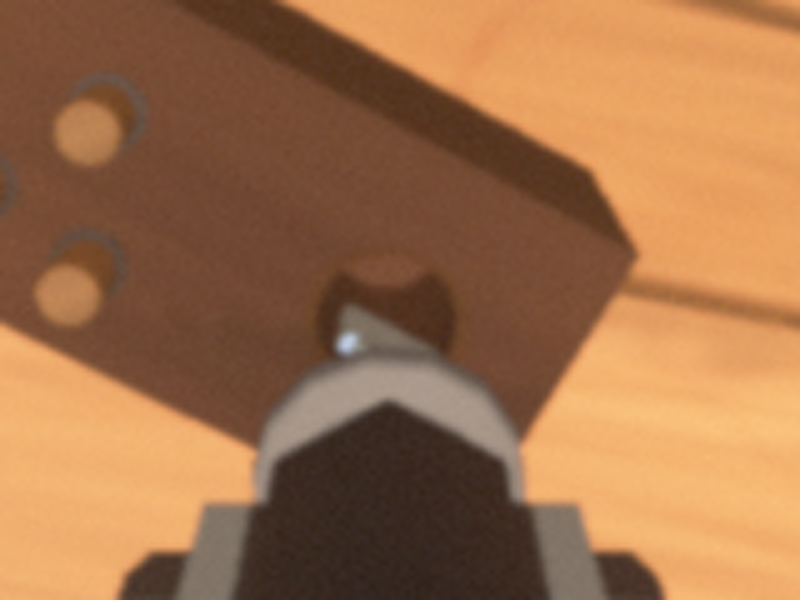

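The blade tip is centred over the hole (hole at about (387,320), blade about (388,328) px in the zoom). Lowering in.

Call:
send_rows([
  {"tx":0,"ty":0,"tz":0.01,"spin":0},
  {"tx":0,"ty":0,"tz":0.012,"spin":0},
])

```text
t: 25.85
tool_pos: [444.7, -319.1, 194.1]
tool_rot: [[0.979, 0.202, 0.002], [0.202, -0.979, -0.001], [0.001, 0.001, -1.0]]
ft_force: [0.6, -0.1, -1.2]
opening: 26.1
```

Call:
send_rows([
  {"tx":0,"ty":0,"tz":0.015,"spin":0},
  {"tx":0,"ty":0,"tz":0.012,"spin":0},
  {"tx":0,"ty":0,"tz":0.006,"spin":0},
])

```text
t: 26.15
tool_pos: [443.6, -318.2, 159.3]
tool_rot: [[0.98, 0.201, -0.002], [0.201, -0.98, 0.002], [-0.002, -0.002, -1.0]]
ft_force: [0.3, -0.4, -0.9]
opening: 25.8
```

Call:
send_rows([
  {"tx":0,"ty":0,"tz":0.002,"spin":0},
  {"tx":0,"ty":0,"tz":0.0005,"spin":0},
  {"tx":0,"ty":0,"tz":0,"spin":0},
  {"tx":0,"ty":0,"tz":0,"spin":0},
])

```text
t: 26.55
tool_pos: [443.5, -318.3, 158.9]
tool_rot: [[0.98, 0.201, -0.0], [0.201, -0.98, 0.002], [0.0, -0.002, -1.0]]
ft_force: [-2.3, 2.7, 5.5]
opening: 25.7
```

```bash
python3 st.py
```

```text
t 26.55 T [ 443.5 -318.3  158.9] yaw -78.40 tilt [-0.     0.002 -1.   ] F [-2.3  2.7  5.5] M [ 0.526  0.433 -0.016] j7 0.1 tip [ 445.3 -318. ] open 25.7
```

Call:
send_rows([
  {"tx":0,"ty":0,"tz":0,"spin":0},
  {"tx":0,"ty":0,"tz":0,"spin":0},
  {"tx":0,"ty":0,"tz":0,"spin":0},
  {"tx":0,"ty":0,"tz":0,"spin":0},
  {"tx":0,"ty":0,"tz":0,"spin":0},
  {"tx":0,"ty":0,"tz":0,"spin":0},
  {"tx":0,"ty":0,"tz":0,"spin":0},
  {"tx":0,"ty":0,"tz":0,"spin":0},
], jaw=0)

```text
t: 27.35
tool_pos: [444.2, -318.8, 158.6]
tool_rot: [[0.979, 0.202, 0.0], [0.202, -0.979, -0.0], [0.0, 0.0, -1.0]]
ft_force: [0.1, 1.2, 0.3]
opening: 85.3
```

```bash
python3 st.py
```

```text
t 27.35 T [ 444.2 -318.8  158.6] yaw -78.37 tilt [ 0. -0. -1.] F [0.1 1.2 0.3] M [ 0.013 -0.01   0.022] j7 0.1 tip [ 446.  -318.4] open 85.3
```

Call:
send_rows([
  {"tx":0,"ty":0,"tz":-0.01,"spin":0},
  {"tx":0,"ty":0,"tz":-0.03,"spin":0},
  {"tx":0,"ty":0,"tz":-0.04,"spin":0},
  {"tx":0,"ty":0,"tz":-0.04,"spin":0},
  {"tx":-0.03,"ty":0,"tz":-0.02,"spin":0},
  {"tx":-0.02,"ty":0,"tz":0,"spin":0},
  {"tx":0,"ty":0,"tz":0,"spin":0},
  {"tx":0,"ty":0,"tz":0,"spin":0},
])

```text
t: 28.15
tool_pos: [394.6, -328.3, 298.1]
tool_rot: [[0.98, 0.2, -0.0], [0.2, -0.98, 0.002], [0.0, -0.002, -1.0]]
ft_force: [-0.4, -0.1, -0.3]
opening: 85.4
```

```bash
python3 st.py; python3 - <<'E'
from h import *
p=snap("wrist","w16");nets(p,["screwdriver","block_hole"])
q=snap("scene","s16");nets(q,["end_panel","rack","screwdriver","steel_cup","matchbox_1","votive"])
t=snap("top","t16")
a=cv2.resize(q["image"][120:280,300:460,::-1],(400,400),interpolation=cv2.INTER_CUBIC)
b=cv2.resize(t["image"][110:270,280:440,::-1],(400,400),interpolation=cv2.INTER_CUBIC)
cv2.imwrite("pics/st16.png",np.hstack([a,b]))
E
```

```text
t 28.15 T [ 394.6 -328.3  298.1] yaw -78.45 tilt [-0.     0.002 -1.   ] F [-0.4 -0.1 -0.3] M [ 0.017 -0.065  0.003] j7 -8.0 tip [ 396.5 -327.9] open 85.4
screwdriver [([439.6, -318.7, 9.5], 0.73)]
block_hole [([442.7, -320.4, 59.4], 0.77)]
end_panel [([524.2, -11.8, -2.1], 0.98)]
rack [([593.8, -40.3, 3.8], 0.64)]
screwdriver [([441.6, -320.8, 13.8], 0.88)]
steel_cup [([473.8, 301.8, 0.4], 0.73)]
matchbox_1 [([362.1, 183.7, 1.1], 0.57)]
votive [([358.4, -188.1, 1.4], 0.91)]
```

View pics/w16.png

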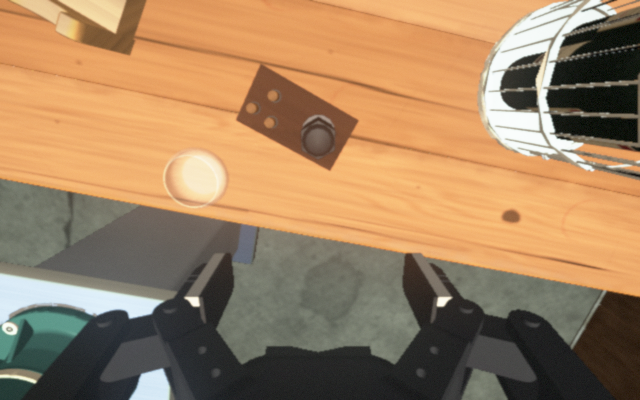

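View pics/st16.png

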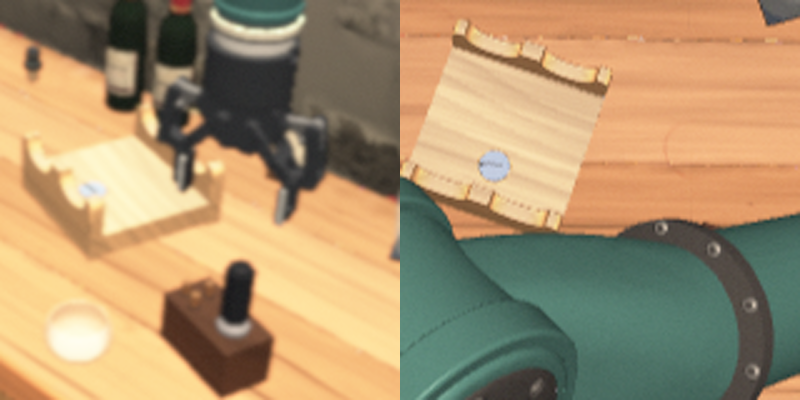

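The pictures show the driver upright with its collar on the block (scene crop (237,300) px), the panel against the deck, the bystanders in place and the gripper clear. Handing in.

```bash
python3 -c "
from rig import ctrl
print(ctrl.finish_job())"
```

```text
the job is handed in; nothing more can be done
None
```

I handed the job in at about 28 s with every step done. No verdict came back, and the clamping force is only an estimate, because nothing measures it directly.

- **Panel:** I pushed the end panel along its dowels until the bolt stopped it. The push force rose to 16 N there with almost no further movement.
- **Cam:** I turned it clockwise about 1.4–1.5 rad, judging the cam's own turn from the pictures. Torque settled at about 0.33 Nm on the wrist sensor and 0.35 Nm on the last joint, and was still rising when I stopped. I estimate about 40 N of clamping, possibly 35–55 N; the driver twisted a few degrees in the pads, which adds to that uncertainty.
- **Screwdriver:** It stands upright in its hole with the collar on the block. The gripper is open and clear of everything.

**Last checks:**
- The pictures show no gap between panel and deck.
- The networks put the panel about 75 mm from the rack's centre, which matches flush to within their 4 mm or so, and the screwdriver tip at z 10–14 mm.
- They place the cup, matchbox and votive within about 4 mm of where they started.
- **Disagreements:** Single torque readings scattered by about ±0.04 Nm. Positions from the wrist camera varied by 1–2 mm between shots, so I aligned the blade with the slot and with the hole by comparing them within one picture.

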